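# Reset and lock the pointer of the index head

## Task

The index head with the long pointed bar on top (not the one with the round knob) is out of line. Loosen its lock ring by swinging its lever anticlockwise (seen from above) to the far stop, turn the pointed bar until its point lines up with the upright index rib on the base, without forcing it while it is locked, then swing the lever fully back clockwise to lock it and let go.

Things in the scene. Friction and masses are not known exactly. Their poses are not given: they have to be found in the camera images.
- lock_ring (a joint): Lock ring of the index head: dark knurled collar 66 mm across, 15-32 mm above the table, with a radial lever. 0 rad = tight, at its clockwise stop (start: 0 to 0.04); grows anticlockwise from above to 1.05 = loose, at the other stop. Stays where left; about 4 N at the lever's grip turns it. Below 0.3 the pointer bar counts as locked.
- lever_pin (a point): On the axis of the black upright cylindrical grip (16 mm across, from 28 to 66 mm above the table) at the end of the lock lever, 50 mm above the table. It runs on a circle of 85 mm radius about the head's upright axis (the xy of pointer_bar). x axis radially outward along the lever, z up. The lever, a 10 mm rod, lies 17-28 mm above the table.
- adjuster (a joint): Angle of the pointer bar about the head's upright axis: 0 rad = its point faces the upright index rib on the base (dark steel block 16 x 9 mm, top 41 mm above the table, 56 mm from the axis). Grows anticlockwise from above, limits -1.5 and 1.5; starts at 0.6 to 1.2. Not to be forced while the lock ring is tight. Turns with 0.12 N m, stays where left.
- pointer_bar (a point): On the head's upright axis at mid height of the pointer bar, 59 mm above the table. Aluminium bar 14 mm wide, 46-72 mm above the table; rounded tail 41 mm, tapered point 48 mm from the axis. x axis along the bar from point to tail (point on -x), z up. Below it a neck 36 mm thick, the lock ring, and a fixed base 128 mm across, 12 mm high.

How it is judged:
By the outcome, as a careful person would: the job done as asked, in the order asked, and still so for the second after the job is handed in, with the robot touching nothing.
It also fails if it takes over 58 s, if anything falls off the work surface, if the arm or the gripper's body presses on something with over 40 N, if the wrist force passes 120 N, or if a joint passes its speed limit or range.

## Robot

A 6-joint arm with a two-finger parallel gripper is mounted at the origin on a cart in front of the work surface, level with it; the furniture and walls round the work are solid. World frame = base frame: x ahead of the robot, y to its left, z up, the work surface at z = 0. Lengths are in m, angles in rad, forces in N, time in s.
With the tool pointing down it reaches from about 0.375 to 0.9 m from the base axis. Payload 3.1 kg.
Tool frame: the origin (TCP) lies on the centre line of the jaws, within the pads' length; the fingertips stand manip.finger_overhang ahead of it and the grasp point (between the pads) lies 11 mm behind it (manip.finger_overhang is the distance from the TCP to the fingertips, in m); y points along the fingers, z is the direction in which the jaws open and shut, and the axes are right-handed (so a half turn about y gives the same grasp; the last joint's range is limited). The gripper opens to 85 mm and grips with 20 to 120 N. Pads are 22 mm wide; open, the fingers measure 114 mm over their backs; the gripper's body (76 mm by 85 mm) begins 54 mm behind the grasp point. The pads swing forward as they close: fully open they stand 13 mm farther back than shut.
Start: joints at [0.949, 0.527, 1.433, -0, 1.181, -0.178], TCP at [0.268, 0.564, 0.216] pointing down, gripper open.
Joint ranges: [-3.08, 3.08], [-0.75, 2.2], [0.22, 2.44], [-1.43, 4.57], [0, 2.65], [-2.85, 2.85]. Speed limits (rad/s): [2.79, 2.79, 3.14, 3.14, 3.14, 3.14].

## Interface

Orientations are given as a unit quaternion [x, y, z, w].
In Python, from station import manip gives the robot as it stands.
- The arm moves only by the tool send_rows, never from a script. Its argument "plan" is a list of rows, each an object with "linear": the shift along the tool's x, y, z in units of 30 mm (1.0 is 30 mm), a list of three; "roll": the turn about the tool's y in units of 6 degrees (1.0 is 6 degrees). In form: [{"linear": [tx, ty, tz], "roll": roll}, ...]. A call has exactly 5 rows; each row shifts and turns the commanded pose from where the row before left it, along the tool's axes as they then stand; what a row does not reach is not made up. A row lasts 1/8 s, in which the tool goes at most 62.5 mm and 10.7 degrees, less where a joint would pass 70% of its speed; a pose out of reach is approached as far as the arm can. A call is refused whole if a number of a shift passes 1 or a number of a turn 1, either way. A call with a gripper value outside its range is refused whole. "claw" is the finger opening in mm, from 0 to 85.4, set as the call begins (left out, the last holds). The fingers move at their own pace and stop on an object; "force" is the grip in N (left out, the last holds). Time passes only in rows, so rows that do not move let the fingers close, or fill a call up. It gives the time, the measured TCP pose, the force and the opening at its end, in the units of the state.
- manip.sense(): the state, without advancing time (a new reading comes with each control period).
- manip.snapshot(name): name is "scene" or "side" or "wrist"; returns the picture (420x560x3 uint8, blue, green, red); there is no depth.
- manip.get_calibration(name): a dict with "fovy" (degrees; the focal length in pixels is half the picture's height over the tangent of half this angle, whatever the lens; pixels are square), "cx", "cy" (the principal point, pixels), "cam_to_world" (4x4, takes a point from camera to world coordinates); the wrist camera has in their place "tool_from_camera" (4x4, takes a point from camera to tool coordinates, whose origin is the TCP and whose axes are the tool frame's). Camera axes: x right, y down, z forward; pixel columns grow to the right and rows downward; lengths in m; the calibration is good to about 2 mm. The wrist camera is an equidistant fisheye: a pixel r from the principal point sees the ray r / f radians off the axis. A picture is of the moment at which its call begins: read the wrist's pose just before it. get_calibration takes no time and is no camera call.
- manip.sign_off(): hands the job in, once; it reports no verdict.
Trained networks look in the newest picture that a camera, given by its name, has taken for a name from the list of things; names that differ only in an ending like _2 or _b are one class to them, and where a whole thing is asked for, a point or a joint stands for the part that bears it (a point fixed in the world has none). Each returns a list of dicts, best first, with "p" (0 to 1); they miss things now and then, are a little off and sometimes report something else, mostly with a low value. They report only what shows in the picture. A call takes as long as a camera call.
- manip.look_for(camera, query): "extent" ([left, top, right, bottom] in pixels, round what is visible of it).
The state is a dict: "t": time; "q": joint angles; "qd": joint speeds; "tau": joint torques, N m; "tcp_pos": TCP position; "tool_rot": TCP orientation; "force": force on the tool from outside, world axes, zero at the start; "ft_torque": the same for the moment, N m; "finger_gap": opening from 0.0 (shut) to 1.0 (fully open).
Only numpy, scipy, OpenCV 4.12 (cv2) and the standard library are available. Lean on these libraries where they do the work, as an engineer would, in place of code of your own. Each camera call takes 0.05 s, during which the arm holds its last target.

## Working session

There is one attempt and no reset: what is moved stays moved. The work goes in short steps, Python scripts to look and compute and a tool call to move; the robot and the scene stay as the last step left them, time stands still between calls to the robot, and variables do not carry over. Pictures are saved under pics/ and viewed, and the job is handed in when it is done.

Besides the shell and the picture viewer there is one more tool, called after "Call:" as name([rows], argument=value, ...), one row to a line, values as JSON. send_rows: Moves the arm, as the interface text tells. Its arguments: {"type":"object","properties":{"plan":{"type":"array"},"claw":{"type":"number"},"force":{"type":"number"}},"required":["plan"]}

```bash
mkdir -p pics; ls
python3 - <<'E'
from station import manip
import cv2
s=manip.sense(); print(s)
print(manip.finger_overhang)
for n in ["scene","side","wrist"]:
    im=manip.snapshot(n); cv2.imwrite(f"pics/{n}0.png",im)
    print(n,manip.get_calibration(n))
    for q in ["lock_ring","lever_pin","pointer_bar","adjuster"]:
        print(q,manip.look_for(n,q)[:3])
E
```

```text
pics
{'t': 0.0, 'q': array([ 9.48503380e-01,  5.28467405e-01,  1.43391814e+00,  1.84872878e-05,
        1.18144372e+00, -1.78481247e-01]), 'qd': array([-0.00180413,  0.00061336,  0.00057734,  0.00112114, -0.00054199,
       -0.00075481]), 'tau': array([ 9.19035738e-04, -4.42361391e+01, -1.78024775e+01, -1.96880428e-04,
        8.32802500e-03, -1.79963581e-05]), 'tcp_pos': array([0.26786687, 0.5638344 , 0.21472789]), 'tool_rot': array([ 0.69049324, -0.15594264,  0.15531507, -0.68904151]), 'force': array([-0.04215866, -0.40487315,  0.57791383]), 'ft_torque': array([-0.02118871,  0.02250273, -0.00186486]), 'finger_gap': 0.9970206232778175}
0.008
scene {'fovy': 42.599344252441846, 'cx': 287.6186786690517, 'cy': 204.3081694484222, 'cam_to_world': array([[ 0.82292051, -0.43282446,  0.36805545,  0.11446351],
       [-0.56799363, -0.64223628,  0.51469972, -0.61481609],
       [ 0.01360394, -0.63261011, -0.77435094,  1.03431116],
       [ 0.        ,  0.        ,  0.        ,  1.        ]])}
lock_ring [{'extent': [328.0, 237.4, 360.3, 295.3], 'p': 0.63}]
lever_pin [{'extent': [325.3, 235.2, 3
[... 610 characters left out ...]
315.7], 'p': 0.9}]
pointer_bar [{'extent': [323.7, 259.1, 344.0, 304.9], 'p': 0.91}, {'extent': [314.6, 241.2, 355.0, 313.8], 'p': 0.25}]
adjuster [{'extent': [325.0, 260.9, 342.4, 304.0], 'p': 0.57}]
wrist {'fovy': 65.70646984690485, 'cx': 276.40922818498564, 'cy': 213.5245878712702, 'tool_from_camera': array([[-1.11068259e-03,  9.59721286e-01,  2.80951630e-01,
        -7.20872634e-02],
       [-1.84685754e-04, -2.80951996e-01,  9.59721804e-01,
        -1.58650827e-01],
       [ 9.99999366e-01,  1.01405854e-03,  4.89295341e-04,
        -3.32440081e-04],
       [ 0.00000000e+00,  0.00000000e+00,  0.00000000e+00,
         1.00000000e+00]])}
lock_ring []
lever_pin []
pointer_bar []
adjuster []
```

Run:
```python
import cv2
a=cv2.imread('pics/scene0.png');cv2.imwrite('pics/s0c.png',cv2.resize(a[170:350,230:470],None,fx=3.3,fy=3.3,interpolation=cv2.INTER_CUBIC))
a=cv2.imread('pics/side0.png');cv2.imwrite('pics/d0c.png',cv2.resize(a[190:370,220:460],None,fx=3.3,fy=3.3,interpolation=cv2.INTER_CUBIC))
```

```text
(no output)
```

View pics/scene0.png

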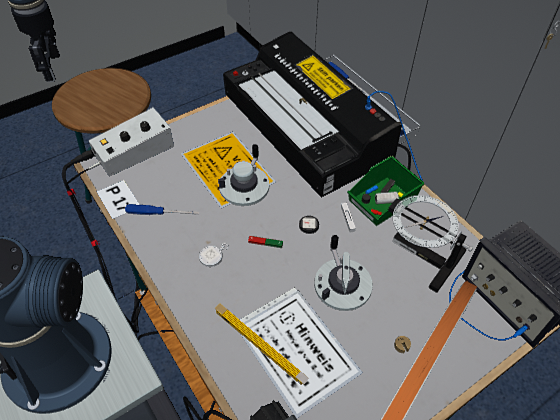

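View pics/side0.png

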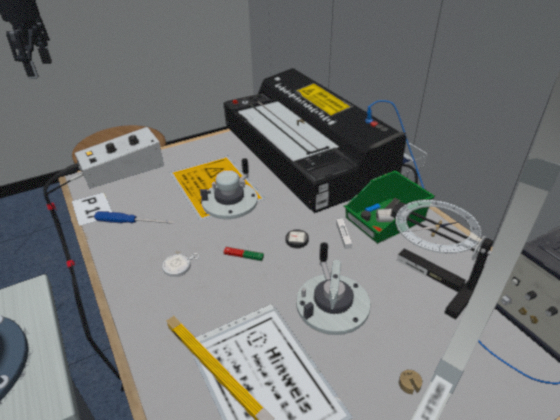

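```bash
sleep 0
```

```text
(no output)
```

View pics/s0c.png

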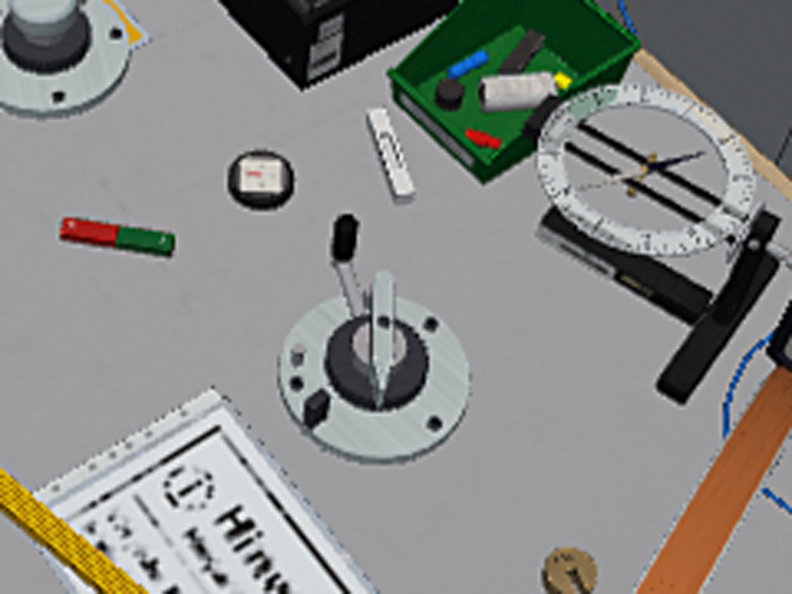

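View pics/d0c.png

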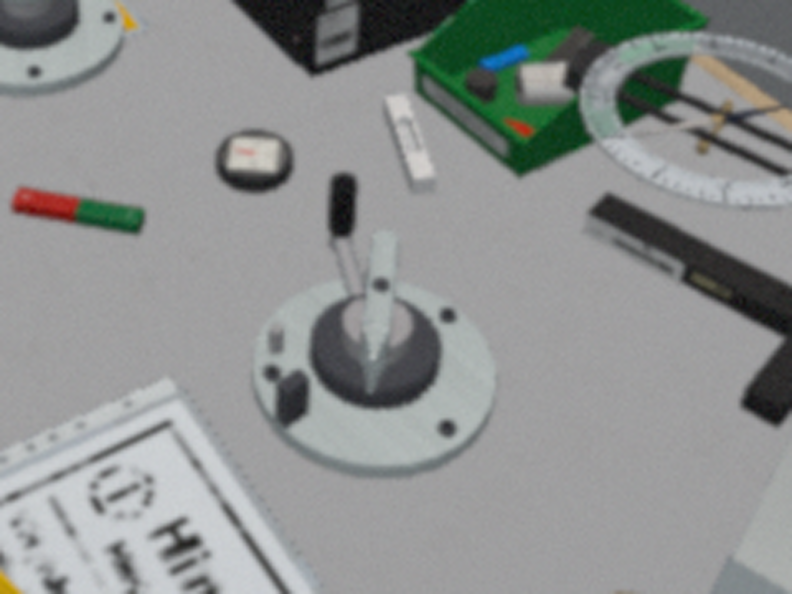

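```bash
cat > h.py <<'E'
import numpy as np, cv2
from station import manip
def proj(n,P):
    c=manip.get_calibration(n);M=np.linalg.inv(c['cam_to_world']);P=np.atleast_2d(P)
    p=P@M[:3,:3].T+M[:3,3];f=210/np.tan(np.radians(c['fovy']/2))
    return np.c_[c['cx']+f*p[:,0]/p[:,2],c['cy']+f*p[:,1]/p[:,2]]
def model(p):
    x,y,l,b,r=p;C=lambda R,a,z:[x+R*np.cos(a),y+R*np.sin(a),z]
    return C
def draw(im,n,p,s,off):
    x,y,l,b,r=p;C=model(p)
    def poly(P,col,cl=False):
        u=((proj(n,P)-off+0.5)*s).astype(int);cv2.polylines(im,[u.reshape(-1,1,2)],cl,col,1)
    th=np.linspace(0,6.283,60)
    poly([C(.064,t,.012) for t in th],(0,0,255));poly([C(.033,t,.032) for t in th],(0,255,255))
    poly([C(.085,l,.028),C(.085,l,.066)],(255,0,255))
    poly([C(.048,b,.072),C(.041,b+np.pi,.072)],(0,255,0));poly([C(.048,b,.072),C(.048,b,.046)],(0,255,0))
    poly([C(.056,r,.012),C(.056,r,.041)],(255,100,0))
    poly([C(.085,l,.022),C(.03,l,.022)],(255,0,255))
E
python3 - <<'E'
from h import *
from scipy.optimize import least_squares
sc=lambda x,y:np.array([x/3.3+230-.5,y/3.3+170-.5]); sd=lambda x,y:np.array([x/3.3+220-.5,y/3.3+190-.5])
def res(p,full=False):
    C=model(p);l,b,r=p[2:]
    th=np.linspace(0,6.283,200);o=[]
    for n,cv,obs,ext in [("scene",sc,[((347,216),C(.085,l,.066)),((343,260),C(.085,l,.028)),((318,393),C(.056,r,.041)),((386,273),C(.041,b+np.pi,.072))],(278,470,290)),
                 ("side",sd,[((343,177),C(.085,l,.066)),((341,237),C(.085,l,.028)),((294,375),C(.056,r,.041)),((384,233),C(.041,b+np.pi,.072))],(254,495,275))]:
        for q,P in obs:o+=list(proj(n,P)[0]-cv(*q))
        u=proj(n,[C(.064,t,.012) for t in th])
        o+=[u[:,0].min()-cv(ext[0],0)[0],u[:,0].max()-cv(ext[1],0)[0],]
    return np.array(o)
s=least_squares(res,[.55,-.13,1.2,-2,-2.5],loss='soft_l1')
p=s.x;print(p,np.round(res(p),1)); 
print("bar-rib",p[3]-p[4])
np.save('p.npy',p)
for n,off in [("scene",(230,170)),("side",(220,190))]:
    a=cv2.imread(f'pics/{n}0.png')[off[1]:off[1]+180,off[0]:off[0]+240]
    a=cv2.resize(a,None,fx=3.3,fy=3.3,interpolation=cv2.INTER_CUBIC);draw(a,n,p,3.3,np.array(off));cv2.imwrite(f'pics/{n}0o.png',a)
E
```

```text
[ 0.57776741 -0.18393879  1.19059336 -2.24430538 -3.05074031] [ 0.1  1.4 -0.1 -2.2 -0.4  0.2 -0.4 -1.7  0.6  0.7  0.2  1.9 -0.2 -1.2
 -1.   1.4  0.4 -0.6 -0.6  0.8]
bar-rib 0.8064349355073697
```

View pics/scene0o.png

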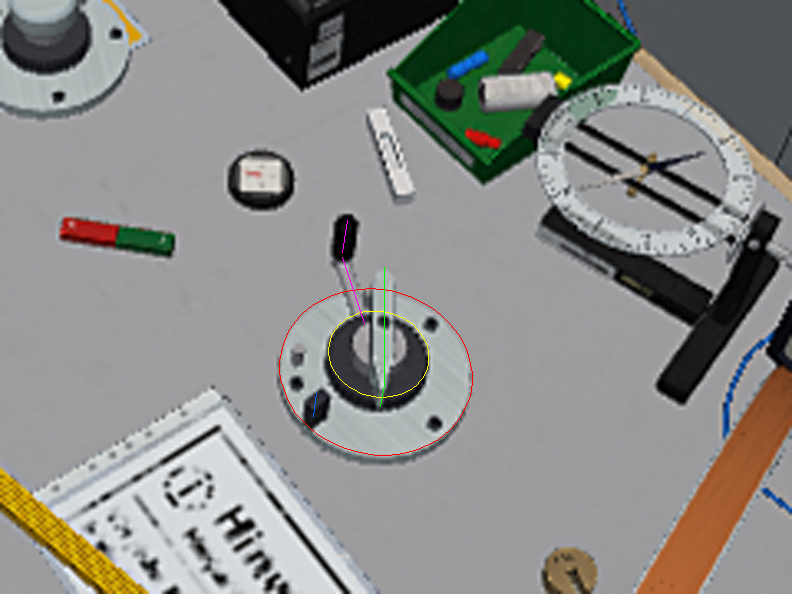

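View pics/side0o.png

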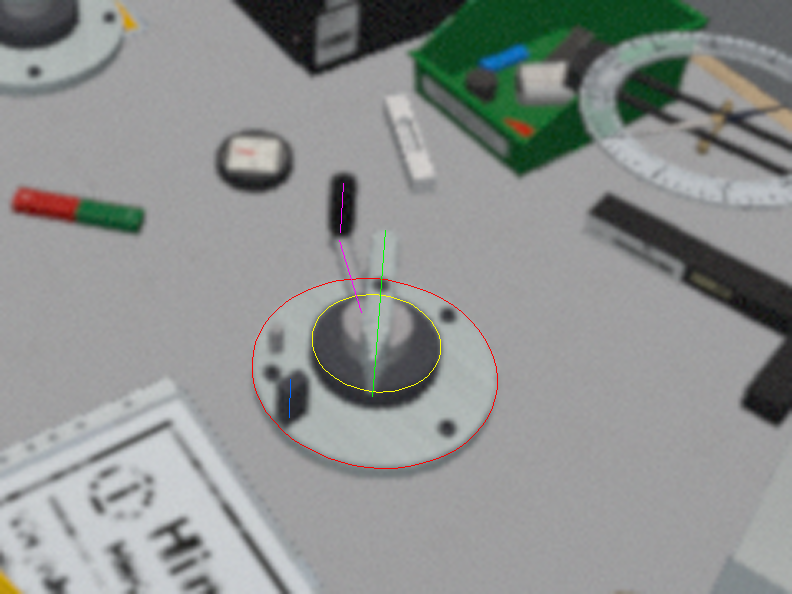

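Run:
```python
import cv2,numpy as np
a=cv2.imread('pics/scene0.png');b=cv2.imread('pics/side0.png')
cv2.imwrite('pics/x.png',np.hstack([cv2.resize(a[220:420,360:560],(400,400)),cv2.resize(b[150:420,360:560],(400,540))[:400]]))
cv2.imwrite('pics/x2.png',np.hstack([cv2.resize(b[0:420,360:560],(400,600)),cv2.resize(cv2.imread('pics/wrist0.png'),(400,300)).repeat(2,0)]))
from h import *
s=manip.sense()
from scipy.spatial.transform import Rotation as R
print(R.from_quat(s['tool_rot']).as_matrix().round(3))
```

```text
[[ 0.903 -0.     0.429]
 [-0.429  0.     0.903]
 [-0.    -1.     0.   ]]
```

View pics/x.png

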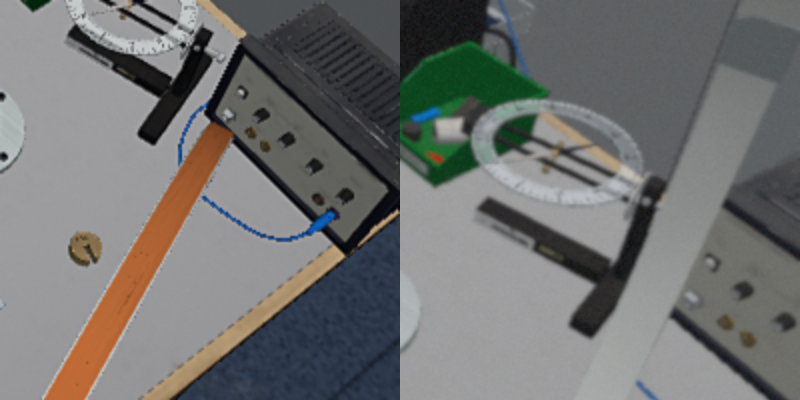

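View pics/x2.png

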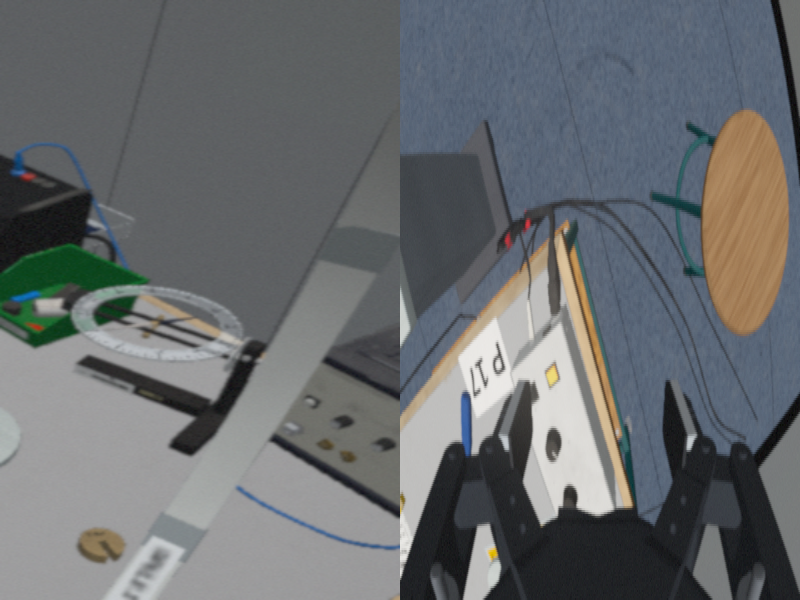

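Run:
```python
from h import *
def ray(n,u):
    c=manip.get_calibration(n);f=210/np.tan(np.radians(c['fovy']/2));M=c['cam_to_world']
    d=M[:3,:3]@np.array([(u[0]-c['cx'])/f,(u[1]-c['cy'])/f,1]);return M[:3,3],d/np.linalg.norm(d)
def plane(n,a,b):
    o,d=ray(n,a);o,e=ray(n,b);k=np.cross(d,e);k/=np.linalg.norm(k);return k,k@o
S={'L':((465,282),(382,420)),'R':((476,287),(404,420))};D={'L':((522,160),(447.5,350)),'R':((560,170),(477.5,342.5))}
for i in S:
  for j in D:
    k,c=plane('side',*D[j]); k2,c2=plane('scene',*S[i])
    dirn=np.cross(k,k2);print(i,j,'dir',dirn/np.linalg.norm(dirn),end=' ')
    for u in S[i]:
        o,d=ray('scene',u);t=(c-k@o)/(k@d);print((o+t*d).round(3),end=' ')
    print()
```

```text
L L dir [ 0.17585644  0.09909138 -0.97941585] [ 0.43  -0.486  0.563] [ 0.62  -0.379 -0.495] 
L R dir [ 0.26595802  0.12974089 -0.95521392] [ 0.813 -0.33  -0.008] [ 2.7    0.591 -6.788] 
R L dir [-0.08306059 -0.03684634 -0.99586309] [ 0.357 -0.525  0.677] [ 0.336 -0.535  0.425] 
R R dir [-0.42229761 -0.16418856 -0.89146332] [ 0.487 -0.477  0.486] [ 0.389 -0.515  0.279]
```

Run:
```python
from h import *
c=manip.get_calibration('scene');f=210/np.tan(np.radians(c['fovy']/2));M=c['cam_to_world']
for h in [0,.1,.2,.3,.35,.4,.45,.5,.55]:
  print(h,end=' ')
  for u in [(465,282),(382,420),(476,287),(404,420)]:
    d=M[:3,:3]@np.array([(u[0]-c['cx'])/f,(u[1]-c['cy'])/f,1]);P=M[:3,3]+d*(h-M[2,3])/d[2]
    print(P.round(3)[:2],proj('side',P)[0].round(0),end=' | ')
  print()
```

```text
0 [ 0.807 -0.333] [493. 311.] | [ 0.456 -0.455] [379. 495.] | [ 0.818 -0.355] [508. 317.] | [ 0.49  -0.479] [414. 498.] | 
0.1 [ 0.74 -0.36] [496. 298.] | [ 0.423 -0.471] [376. 491.] | [ 0.75 -0.38] [513. 305.] | [ 0.454 -0.492] [413. 494.] | 
0.2 [ 0.673 -0.387] [502. 280.] | [ 0.39  -0.486] [372. 484.] | [ 0.682 -0.405] [520. 287.] | [ 0.418 -0.505] [413. 487.] | 
0.3 [ 0.606 -0.414] [510. 253.] | [ 0.357 -0.502] [364. 473.] | [ 0.614 -0.431] [529. 260.] | [ 0.381 -0.518] [412. 477.] | 
0.35 [ 0.573 -0.428] [515. 234.] | [ 0.341 -0.509] [358. 465.] | [ 0.58  -0.443] [537. 241.] | [ 0.363 -0.525] [411. 469.] | 
0.4 [ 0.539 -0.442] [523. 208.] | [ 0.324 -0.517] [350. 453.] | [ 0.546 -0.456] [546. 215.] | [ 0.345 -0.531] [409. 458.] | 
0.45 [ 0.506 -0.455] [534. 173.] | [ 0.308 -0.525] [337. 434.] | [ 0.512 -0.468] [559. 180.] | [ 0.327 -0.538] [407. 439.] | 
0.5 [ 0.472 -0.469] [549. 120.] | [ 0.291 -0.532] [313. 400.] | [ 0.478 -0.481] [579. 126.] | [ 0.309 -0.545] [403. 406.] | 
0.55 [ 0.439 -0.483] [575.  32.] | [ 0.275 -0.54 ] [257. 318.] | [ 0.444 -0.493] [612.  37.] | [ 0.291 -0.551] [394. 326.] |
```

Call:
send_rows([
  {"linear": [0.99, 0, -0.76], "roll": 0},
  {"linear": [0.99, 0, -0.76], "roll": 0},
  {"linear": [0.99, 0, -0.76], "roll": 0},
  {"linear": [0.99, 0, -0.76], "roll": 0},
  {"linear": [0.99, 0, -0.76], "roll": 0},
], claw=45, force=30)

```text
t: 1.38
tcp_pos: [0.354, 0.3967, 0.2159]
tool_rot: [-0.69, 0.155, -0.156, 0.69]
force: [-0.0, -0.4, 0.3]
finger_gap: 0.529
```

Call:
send_rows([
  {"linear": [0.99, 0, -0.76], "roll": 0},
  {"linear": [0.99, 0, -0.76], "roll": 0},
  {"linear": [0.99, 0, -0.76], "roll": 0},
  {"linear": [0.99, 0, -0.76], "roll": 0},
  {"linear": [0.99, 0, -0.76], "roll": 0},
])

```text
t: 2.0
tcp_pos: [0.4393, 0.23, 0.216]
tool_rot: [-0.69, 0.155, -0.156, 0.69]
force: [-0.6, 1.3, -0.3]
finger_gap: 0.531
```

Call:
send_rows([
  {"linear": [0.99, 0, -0.76], "roll": 0},
  {"linear": [0.99, 0, -0.76], "roll": 0},
  {"linear": [0.99, 0, -0.76], "roll": 0},
  {"linear": [0.99, 0, -0.76], "roll": 0},
  {"linear": [0.99, 0, -0.76], "roll": 0},
])

```text
t: 2.62
tcp_pos: [0.5244, 0.0631, 0.2159]
tool_rot: [-0.69, 0.155, -0.156, 0.69]
force: [1.1, 0.8, 0.2]
finger_gap: 0.527
```

Call:
send_rows([
  {"linear": [0.99, 0, -0.76], "roll": 1},
  {"linear": [0.99, 0, -0.76], "roll": 1},
  {"linear": [0.95, 0, -0.86], "roll": 1},
  {"linear": [0.9, 0, -0.9], "roll": 1},
  {"linear": [0.7, 0, -0.9], "roll": 1},
])

```text
t: 3.25
tcp_pos: [0.556, -0.1151, 0.2158]
tool_rot: [-0.625, 0.33, -0.33, 0.625]
force: [0.2, -0.5, 0.4]
finger_gap: 0.525
```

Call:
send_rows([
  {"linear": [0, 0, 0], "roll": 1},
  {"linear": [0, 0, 0], "roll": 1},
  {"linear": [0, 0, 0], "roll": 1},
  {"linear": [0, 0, 0], "roll": 1},
  {"linear": [0, 0, 0], "roll": 1},
])

```text
t: 3.88
tcp_pos: [0.5555, -0.1135, 0.2158]
tool_rot: [-0.519, 0.48, -0.481, 0.519]
force: [-0.1, 0.1, -0.3]
finger_gap: 0.524
```

Call:
send_rows([
  {"linear": [0, 0, 0], "roll": 1},
  {"linear": [0, 0, 0], "roll": 1},
  {"linear": [0, 0, 0], "roll": 1},
  {"linear": [0, 0, 0], "roll": 1},
  {"linear": [0, 0, 0], "roll": 0.4},
])

```text
t: 4.5
tcp_pos: [0.5555, -0.1135, 0.2158]
tool_rot: [0.396, -0.586, 0.586, -0.396]
force: [-0.3, 0.5, 0.9]
finger_gap: 0.526
```

```bash
cat >> h.py <<'E'
from scipy.spatial.transform import Rotation as Rn
def wproj(s,P):
    c=manip.get_calibration('wrist');T=np.eye(4);T[:3,:3]=Rn.from_quat(s['tool_rot']).as_matrix();T[:3,3]=s['tcp_pos']
    M=np.linalg.inv(T@c['tool_from_camera']);P=np.atleast_2d(P);p=P@M[:3,:3].T+M[:3,3];f=210/np.tan(np.radians(c['fovy']/2))
    r=np.hypot(p[:,0],p[:,1]);th=np.arctan2(r,p[:,2]);return np.c_[c['cx']+f*th*p[:,0]/r,c['cy']+f*th*p[:,1]/r]
_pr=proj
def proj(n,P):
    return wproj(S,P) if n=='wrist' else _pr(n,P)
S=None
def shot(tag,p):
    global S
    S=manip.sense();im=manip.snapshot('wrist');cv2.imwrite(f'pics/w{tag}_raw.png',im)
    np.savez(f'pics/w{tag}.npz',**{k:S[k] for k in('tcp_pos','tool_rot')})
    a=cv2.resize(im,None,fx=1.4,fy=1.4);draw(a,'wrist',p,1.4,np.zeros(2));cv2.imwrite(f'pics/w{tag}.png',a)
    return S
E
python3 -c "
from h import *
p=np.load('p.npy');s=shot('1',p);print(s['q'])
for q in ['lever_pin','pointer_bar','lock_ring']: print(q,manip.look_for('wrist',q)[:2])"
```

```text
[-3.98591236e-01  4.49123091e-01  1.58046908e+00 -3.60177975e-05
  1.11175533e+00 -1.59120680e-02]
lever_pin [{'extent': [290.6, 155.5, 349.7, 261.7], 'p': 0.7}]
pointer_bar [{'extent': [304.8, 210.8, 341.1, 289.6], 'p': 0.93}]
lock_ring [{'extent': [288.8, 155.7, 347.4, 263.5], 'p': 0.94}]
```

View pics/w1.png

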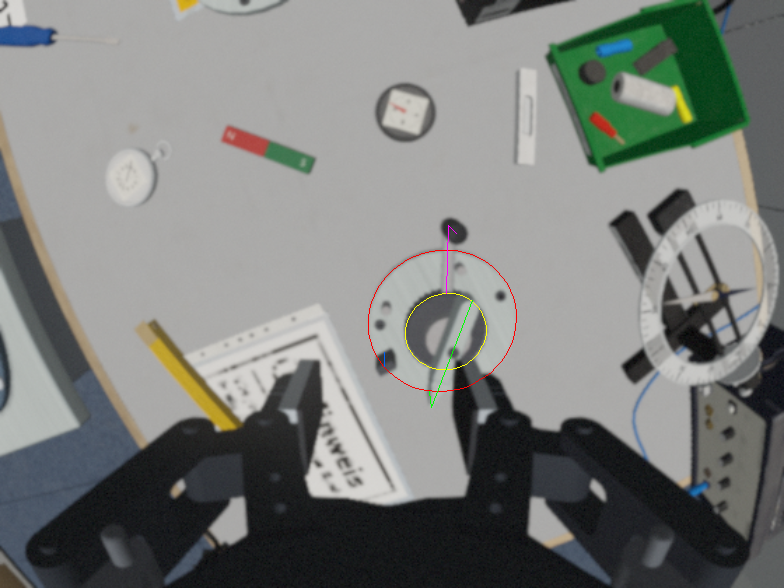

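View pics/w1_raw.png

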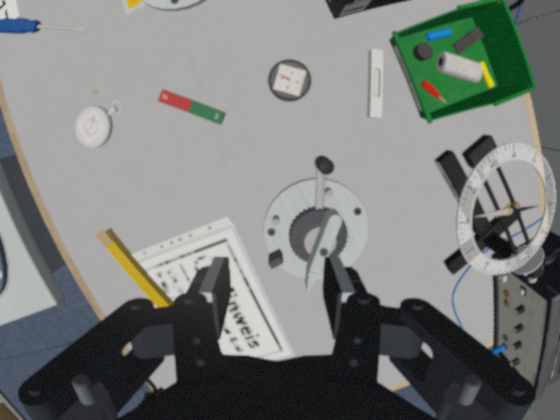

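```bash
python3 -c "
import h;from h import *
p=np.load('p.npy');d=np.load('pics/w1.npz');h.S=d
im=cv2.imread('pics/w1_raw.png')[140:300,240:400];a=cv2.resize(im,None,fx=5,fy=5,interpolation=cv2.INTER_CUBIC)[:600]
b=a.copy();draw(b,'wrist',p,5,np.array([240,140]));cv2.imwrite('pics/w1z.png',np.hstack([a]));cv2.imwrite('pics/w1zo.png',b)"
```

```text
(no output)
```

View pics/w1z.png

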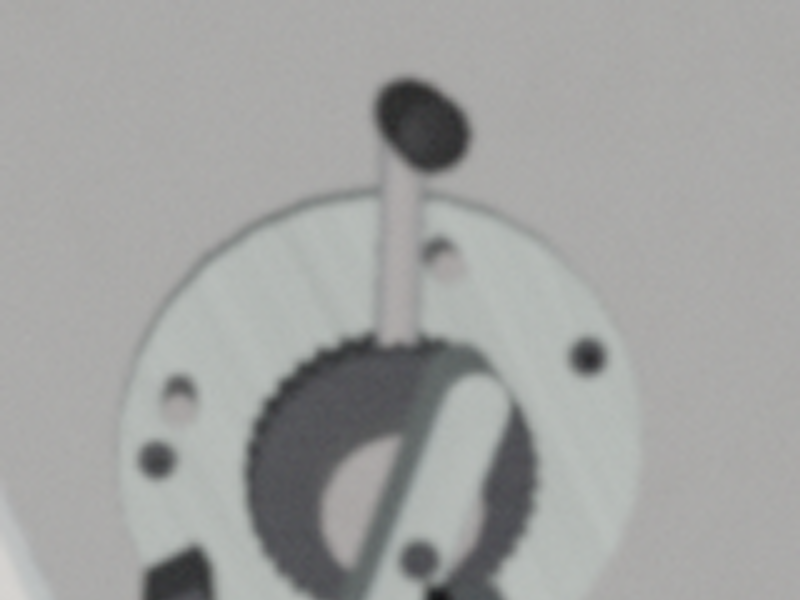

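View pics/w1zo.png

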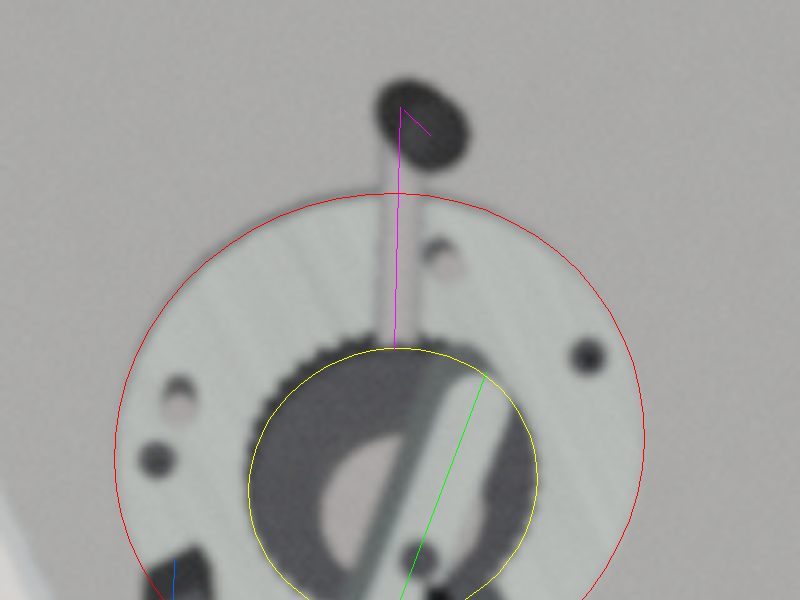

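```bash
cat >> h.py <<'E'
def go(x,y,z,yaw):
    s=manip.sense();R=Rn.from_quat(s['tool_rot']).as_matrix();d=R.T@(np.array([x,y,z])-s['tcp_pos'])
    cy=np.arctan2(R[1,0],R[0,0]);t=(cy-yaw+np.pi)%(2*np.pi)-np.pi
    print('pos',s['tcp_pos'].round(4),'yaw',cy.round(4),'delta units',(d/.03).round(3),'roll units',(np.degrees(t)/6).round(2),'F',s['force'].round(1),'tz',s['ft_torque'].round(2),'gap',round(s['finger_gap']*85.4,1),'t',s['t'])
E
python3 -c "
from h import *
p=np.load('p.npy');go(p[0]+.085*np.cos(p[2]),p[1]+.085*np.sin(p[2]),.046,p[2]-np.pi)"
```

```text
pos [ 0.5555 -0.1135  0.2158] yaw -1.9511 delta units [-0.928  5.66   1.56 ] roll units -0.0 F [-0.5  0.2  0.6] tz [ 0.03 -0.08 -0.  ] gap 45.3 t 4.7
```

Call:
send_rows([
  {"linear": [-0.46, 0.6, 0.78], "roll": 0},
  {"linear": [-0.47, 0.6, 0.78], "roll": 0},
  {"linear": [0, 0.8, 0], "roll": 0},
  {"linear": [0, 0.8, 0], "roll": 0},
  {"linear": [0, 0, 0], "roll": 0},
])

```text
t: 5.32
tcp_pos: [0.6077, -0.1044, 0.1297]
tool_rot: [-0.397, 0.587, -0.584, 0.395]
force: [-0.0, 0.6, 0.1]
finger_gap: 0.527
```

```bash
python3 -c "
from h import *
p=np.load('p.npy');go(p[0]+.085*np.cos(p[2]),p[1]+.085*np.sin(p[2]),.046,p[2]-np.pi);shot('2',p)"
```

```text
pos [ 0.6077 -0.1044  0.1297] yaw -1.9513 delta units [-1.00e-03  2.79e+00  7.10e-02] roll units -0.0 F [-0.   0.6  0.1] tz [ 0.02 -0.01 -0.03] gap 45.0 t 5.325
```

View pics/w2.png

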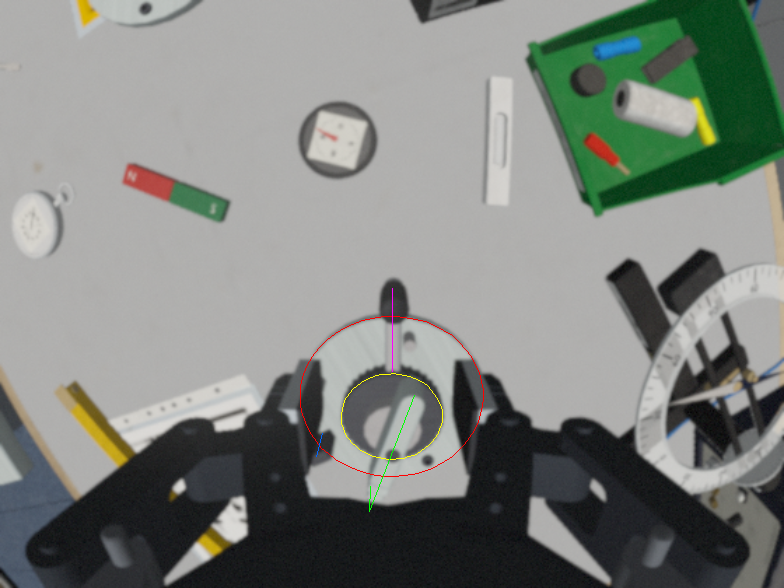

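Call:
send_rows([
  {"linear": [0, 0.9, 0.05], "roll": 0},
  {"linear": [0, 0.9, 0], "roll": 0},
  {"linear": [0, 0.7, 0], "roll": 0},
  {"linear": [0, 0.29, 0], "roll": 0},
  {"linear": [0, 0, 0], "roll": 0},
])

```text
t: 6.0
tcp_pos: [0.6111, -0.1057, 0.0486]
tool_rot: [0.396, -0.585, 0.586, -0.396]
force: [-0.7, -0.3, -0.3]
finger_gap: 0.528
```

Call:
send_rows([
  {"linear": [0, 0, 0], "roll": 0},
  {"linear": [0, 0, 0], "roll": 0},
  {"linear": [0, 0, 0], "roll": 0},
  {"linear": [0, 0, 0], "roll": 0},
  {"linear": [0, 0, 0], "roll": 0},
], claw=10, force=30)

```text
t: 6.62
tcp_pos: [0.6112, -0.1056, 0.0492]
tool_rot: [0.396, -0.585, 0.586, -0.397]
force: [-2.2, 1.1, 7.2]
finger_gap: 0.14
```

```bash
python3 -c "
from h import *
p=np.load('p.npy');go(p[0]+.085*np.cos(p[2]),p[1]+.085*np.sin(p[2]),.046,p[2]-np.pi);shot('3',p)"
```

```text
pos [ 0.6112 -0.1056  0.0492] yaw -1.9517 delta units [ 0.005  0.106 -0.064] roll units -0.01 F [-2.2  1.1  7.2] tz [ 0.11  0.26 -0.04] gap 12.0 t 6.625
```

View pics/w3.png

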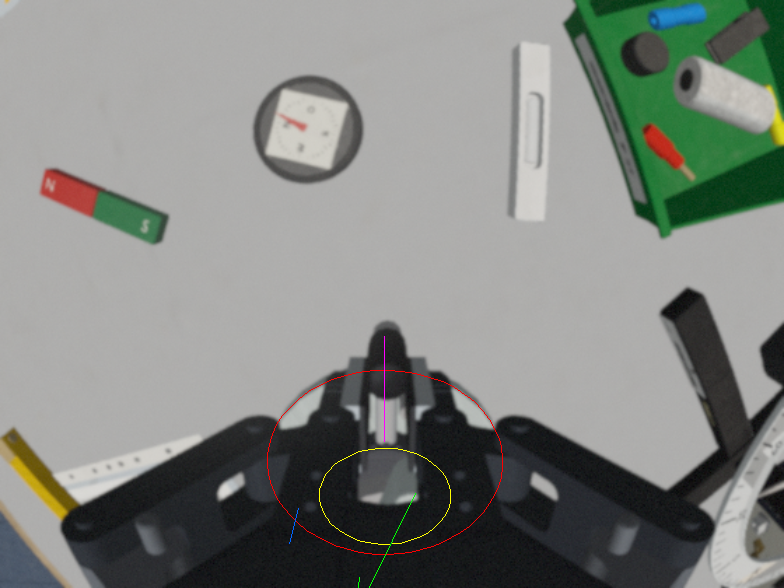

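Call:
send_rows([
  {"linear": [0.01, 0, -0.2], "roll": -0.67},
  {"linear": [0.01, 0, -0.2], "roll": -0.67},
  {"linear": [0.01, 0, -0.2], "roll": -0.67},
  {"linear": [0.01, 0, -0.2], "roll": -0.67},
  {"linear": [0, 0, 0], "roll": 0},
])

```text
t: 7.3
tcp_pos: [0.5893, -0.1, 0.0492]
tool_rot: [0.473, -0.524, 0.526, -0.475]
force: [3.3, 3.7, 5.9]
finger_gap: 0.143
```

```bash
python3 -c "
from h import *
p=np.load('p.npy');s=shot('4',p);d=s['tcp_pos'][:2]-p[:2];print(np.hypot(*d),np.arctan2(d[1],d[0]));go(0,0,0,0)
for n in ['scene','side']: cv2.imwrite(f'pics/{n}4.png',cv2.resize(manip.snapshot(n)[170:350,230:450],None,fx=3.3,fy=3.3,interpolation=2))"
```

```text
0.08477181284287942 1.4345968996806693
pos [ 0.5893 -0.1     0.0492] yaw -1.673 delta units [ -1.309   1.555 -19.887] roll units -15.98 F [4.3 3.9 6.8] tz [ 0.65 -0.52 -0.04] gap 12.2 t 7.35
```

View pics/w4.png

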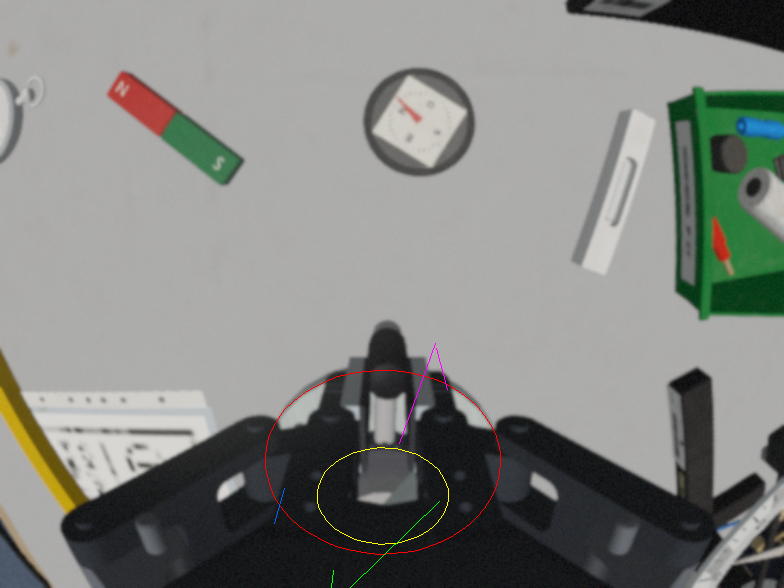

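View pics/scene4.png

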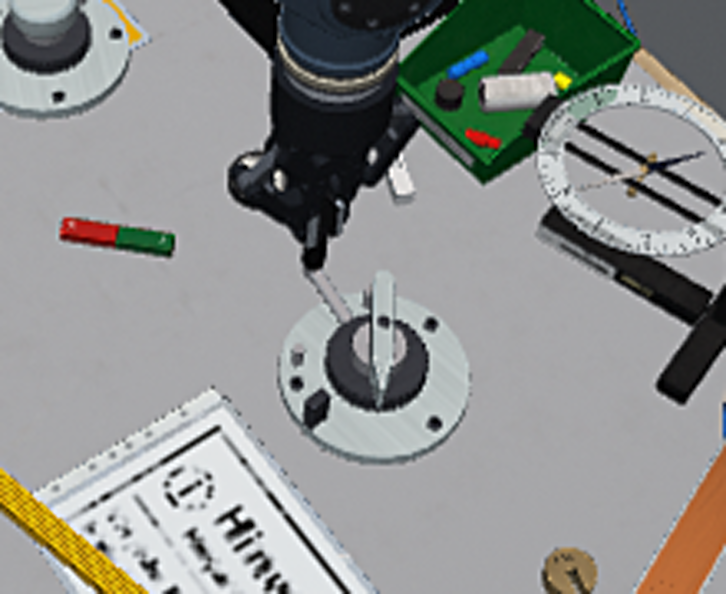

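View pics/side4.png

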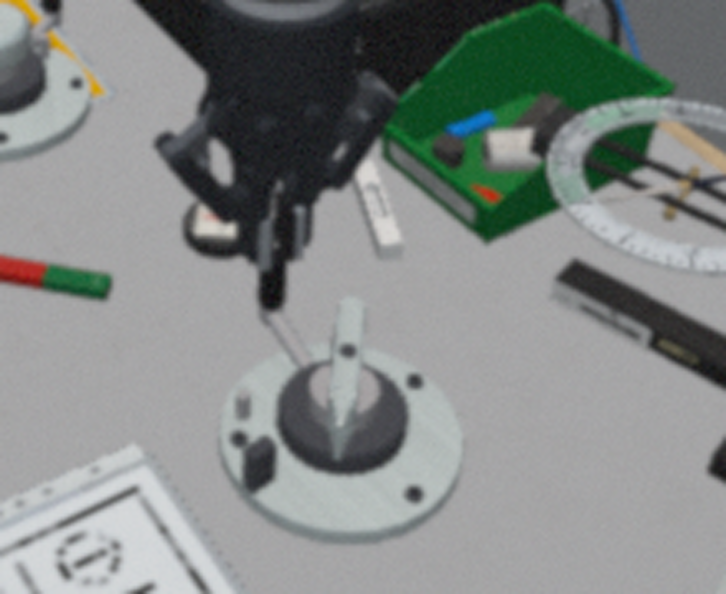

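Call:
send_rows([
  {"linear": [0.015, 0, -0.296], "roll": -1},
  {"linear": [0.015, 0, -0.296], "roll": -1},
  {"linear": [0.015, 0, -0.296], "roll": -1},
  {"linear": [0.015, 0, -0.296], "roll": -1},
  {"linear": [0.015, 0, -0.296], "roll": -1},
])

```text
t: 8.07
tcp_pos: [0.5448, -0.1063, 0.0491]
tool_rot: [-0.593, 0.383, -0.384, 0.595]
force: [2.5, 5.3, 8.1]
finger_gap: 0.139
```

Call:
send_rows([
  {"linear": [0.01, 0, -0.2], "roll": -0.67},
  {"linear": [0.01, 0, -0.2], "roll": -0.67},
  {"linear": [0.01, 0, -0.2], "roll": -0.67},
  {"linear": [0, 0, 0], "roll": 0},
  {"linear": [0, 0, 0], "roll": 0},
])

```text
t: 8.7
tcp_pos: [0.5281, -0.1158, 0.049]
tool_rot: [-0.631, 0.32, -0.319, 0.631]
force: [-0.7, 4.1, 10.5]
finger_gap: 0.141
```

```bash
cat >> h.py <<'E'
def pol():
    p=np.load('p.npy');s=manip.sense();d=s['tcp_pos'][:2]-p[:2];a=np.arctan2(d[1],d[0]);F=s['force']
    print('r',np.hypot(*d).round(4),'ang',a.round(4),'Frad',(F[0]*np.cos(a)+F[1]*np.sin(a)).round(1),'Ftan',(-F[0]*np.sin(a)+F[1]*np.cos(a)).round(1))
E
python3 -c "
from h import *
pol();go(0,0,0,0)"
```

```text
r 0.0843 ang 2.2009 Frad 3.7 Ftan -1.8
pos [ 0.5281 -0.1158  0.049 ] yaw -0.9384 delta units [-13.516   1.654 -11.916] roll units -8.96 F [-0.7  4.1 10.5] tz [0.61 0.18 0.04] gap 12.1 t 8.7
```

Call:
send_rows([
  {"linear": [0, 0, -0.1], "roll": -0.34},
  {"linear": [0, 0, -0.1], "roll": -0.33},
  {"linear": [0, 0, 0], "roll": 0},
  {"linear": [0, 0, 0], "roll": 0},
  {"linear": [0, 0, 0], "roll": 0},
])

```text
t: 9.32
tcp_pos: [0.5267, -0.1171, 0.0492]
tool_rot: [-0.639, 0.297, -0.3, 0.643]
force: [8.3, 13.4, 7.1]
finger_gap: 0.14
```

```bash
python3 -c "
from h import *
pol();go(0,0,0,0)"
```

```text
r 0.0841 ang 2.2232 Frad 5.6 Ftan -14.7
pos [ 0.5267 -0.1171  0.0492] yaw -0.8717 delta units [-14.286   1.549 -10.938] roll units -8.32 F [ 8.3 13.4  7.1] tz [ 2.48 -1.4  -0.05] gap 12.0 t 9.325
```

Call:
send_rows([
  {"linear": [0, 0, 0.13], "roll": 0},
  {"linear": [0, 0, 0], "roll": 0},
  {"linear": [0, 0, 0], "roll": 0},
  {"linear": [0, 0, 0], "roll": 0},
  {"linear": [0, 0, 0], "roll": 0},
], claw=45)

```text
t: 9.95
tcp_pos: [0.5264, -0.1178, 0.0479]
tool_rot: [0.642, -0.297, 0.297, -0.642]
force: [0.4, -0.3, -0.1]
finger_gap: 0.529
```

Call:
send_rows([
  {"linear": [0, -0.7, 0], "roll": 0},
  {"linear": [0, -0.9, 0], "roll": 0},
  {"linear": [0, -0.9, 0], "roll": 0},
  {"linear": [0, -0.7, 0], "roll": 0},
  {"linear": [0, 0, 0], "roll": 0},
])

```text
t: 10.58
tcp_pos: [0.5278, -0.1182, 0.1455]
tool_rot: [0.642, -0.296, 0.298, -0.642]
force: [0.4, 0.2, -1.0]
finger_gap: 0.527
```

```bash
python3 -c "
import h;from h import *
p=np.load('p.npy');p[2]=2.223;shot('5',p)
im=cv2.imread('pics/w5_raw.png');a=cv2.resize(im[170:370,180:380],None,fx=3,fy=3,interpolation=2);draw(a,'wrist',p,3,np.array([180,170]));cv2.imwrite('pics/w5z.png',a);go(p[0],p[1],.13,p[3])"
```

```text
pos [ 0.5269 -0.1178  0.1443] yaw -0.867 delta units [ 2.779  0.481 -0.134] roll units 13.15 F [-0.7 -0.3 -0.3] tz [ 0.03  0.   -0.02] gap 45.0 t 10.625
```

View pics/w5z.png

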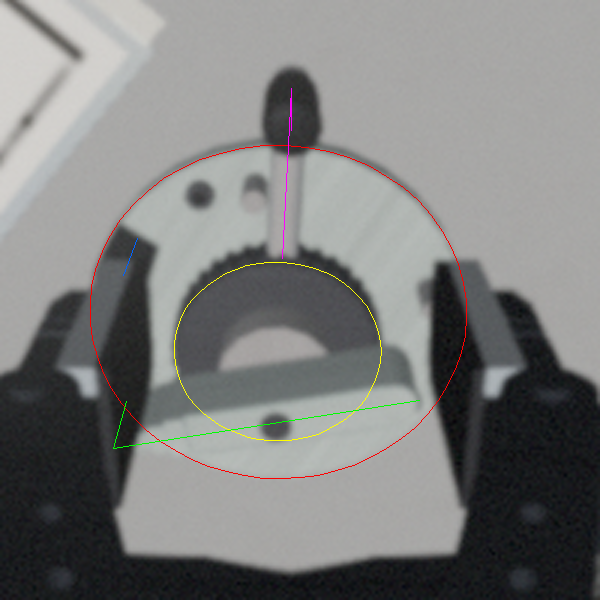

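Call:
send_rows([
  {"linear": [0.93, 0, -0.04], "roll": 0},
  {"linear": [0.93, 0, -0.04], "roll": 0},
  {"linear": [0.92, 0, -0.05], "roll": 0},
  {"linear": [0, 0, 0], "roll": 1},
  {"linear": [0, 0, 0], "roll": 1},
])

```text
t: 11.25
tcp_pos: [0.5768, -0.1837, 0.1419]
tool_rot: [0.606, -0.365, 0.362, -0.606]
force: [0.6, -0.7, 0.1]
finger_gap: 0.527
```

Call:
send_rows([
  {"linear": [0, 0, 0], "roll": 1},
  {"linear": [0, 0, 0], "roll": 1},
  {"linear": [0, 0, 0], "roll": 1},
  {"linear": [0, 0, 0], "roll": 1},
  {"linear": [0, 0, 0], "roll": 1},
])

```text
t: 11.88
tcp_pos: [0.5767, -0.1833, 0.1421]
tool_rot: [-0.492, 0.509, -0.507, 0.491]
force: [0.2, 0.1, 0.3]
finger_gap: 0.528
```

Call:
send_rows([
  {"linear": [0, 0, 0], "roll": 1},
  {"linear": [0, 0, 0], "roll": 1},
  {"linear": [0, 0, 0], "roll": 1},
  {"linear": [0, 0, 0], "roll": 1},
  {"linear": [0, 0, 0], "roll": 1},
])

```text
t: 12.5
tcp_pos: [0.5767, -0.1833, 0.1421]
tool_rot: [-0.344, 0.619, -0.617, 0.343]
force: [0.2, 0.6, 0.4]
finger_gap: 0.526
```

Call:
send_rows([
  {"linear": [0, 0, 0], "roll": 1},
  {"linear": [0, 0, 0], "roll": 0.15},
  {"linear": [0, 0, 0], "roll": 0},
  {"linear": [0, 0, 0], "roll": 0},
  {"linear": [0, 0, 0], "roll": 0},
])

```text
t: 13.12
tcp_pos: [0.5777, -0.1837, 0.1439]
tool_rot: [-0.307, 0.637, -0.637, 0.307]
force: [0.5, -0.3, -0.2]
finger_gap: 0.525
```

```bash
python3 -c "
import h;from h import *
p=np.load('p.npy');p[2]=2.223;shot('6',p)
im=cv2.imread('pics/w6_raw.png');a=cv2.resize(im[150:350,180:380],None,fx=3,fy=3,interpolation=2);cv2.imwrite('pics/w6r.png',a);draw(a,'wrist',p,3,np.array([180,150]));cv2.imwrite('pics/w6z.png',a);go(p[0],p[1],.057,p[3])"
```

```text
pos [ 0.5777 -0.1837  0.144 ] yaw -2.2436 delta units [0.005 2.901 0.006] roll units 0.01 F [ 0.9 -0.5 -0.8] tz [-0.   -0.03  0.02] gap 44.8 t 13.175
```

View pics/w6z.png

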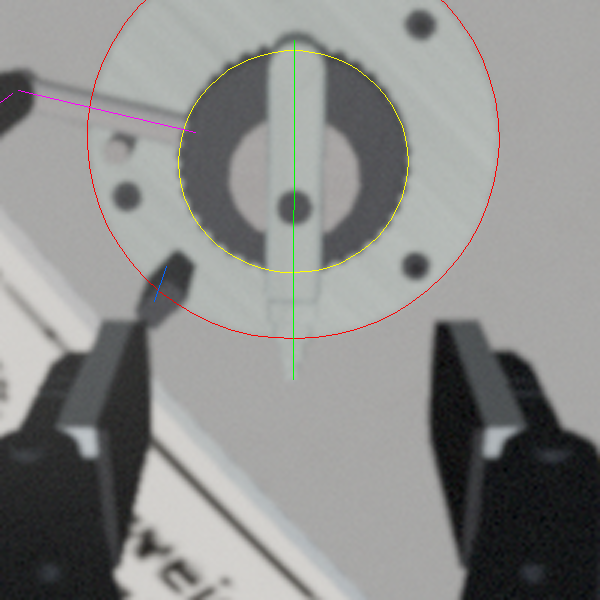

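View pics/w6r.png

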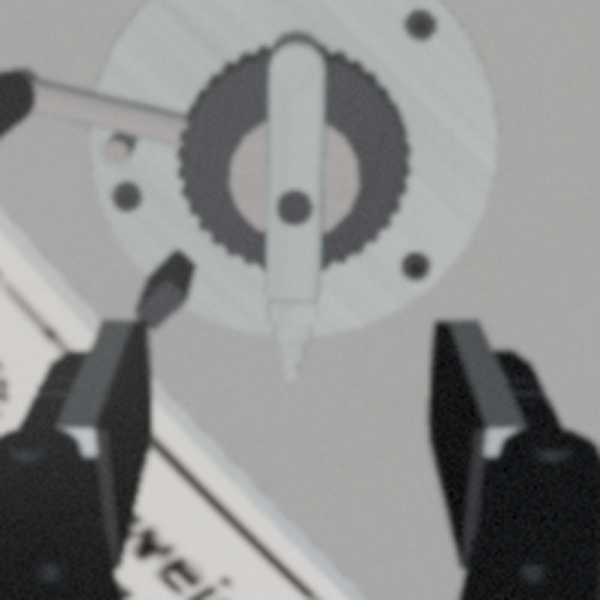

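```bash
cat >> h.py <<'E'
def rib(im,n,p,r,s,off,L,W,col,R0=.056):
    rh=np.array([np.cos(r),np.sin(r)]);th=np.array([-rh[1],rh[0]])
    for z in(.012,.041):
        q=[np.r_[p[:2]+rh*(R0+a*L/2)+th*b*W/2,z] for a,b in((1,1),(1,-1),(-1,-1),(-1,1))]
        u=((proj(n,q)-off+.5)*s).astype(int);cv2.polylines(im,[u.reshape(-1,1,2)],True,col if z>.02 else (0,160,0),1)
E
python3 -c "
import h;from h import *
p=np.load('p.npy');h.S=np.load('pics/w6.npz');im=cv2.imread('pics/w6_raw.png')
o=[]
for L,W,r in((.016,.009,-3.05),(.009,.016,-3.05)):
  a=cv2.resize(im[210:280,210:280],None,fx=5.6,fy=5.6,interpolation=2);rib(a,'wrist',p,r,5.6,np.array([210,210]),L,W,(0,0,255));o.append(a)
cv2.imwrite('pics/rib.png',np.hstack(o))"
```

```text
(no output)
```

View pics/rib.png

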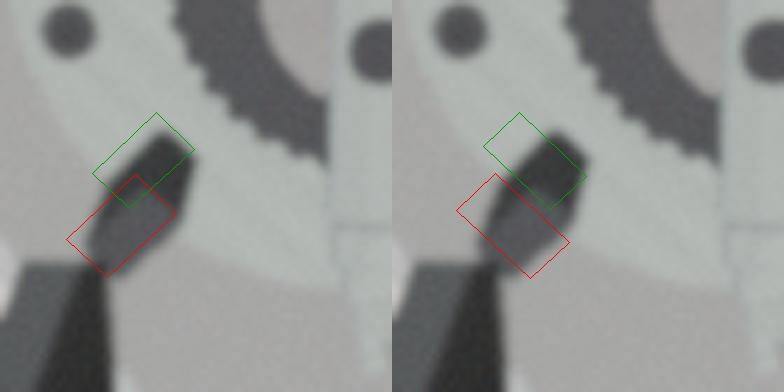

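```bash
python3 -c "
import h;from h import *
p=np.load('p.npy');h.S=np.load('pics/w6.npz');im=cv2.imread('pics/w6_raw.png')
o=[]
for r in(-3.03,-3.01,-2.99,-2.97):
  a=cv2.resize(im[220:270,215:260],None,fx=8,fy=8,interpolation=2);rib(a,'wrist',p,r,8,np.array([215,220]),.016,.009,(0,0,255));o.append(a)
cv2.imwrite('pics/rib.png',np.vstack([np.hstack(o[:2]),np.hstack(o[2:])]))"
```

```text
(no output)
```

View pics/rib.png

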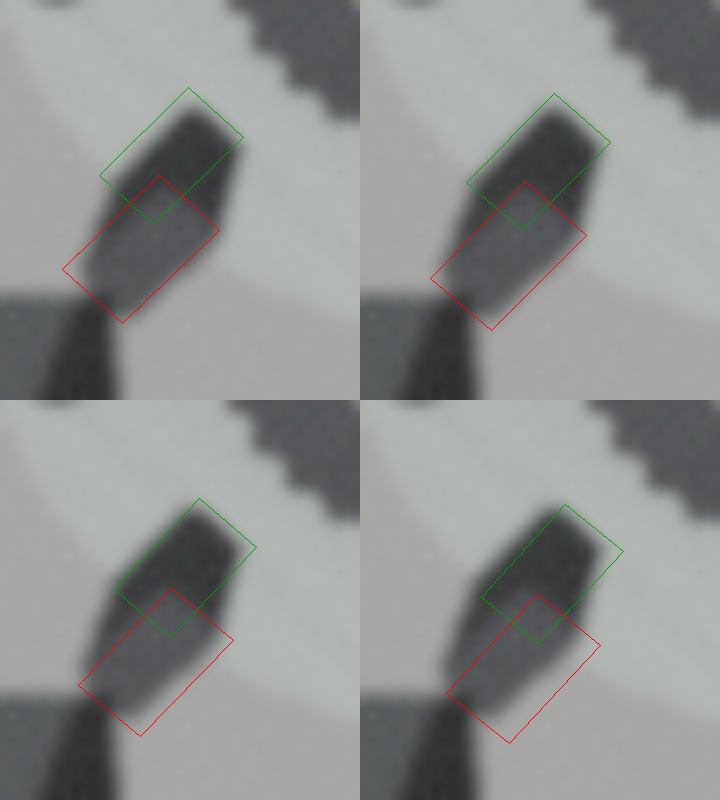

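Call:
send_rows([
  {"linear": [0, 0.7, 0], "roll": 0},
  {"linear": [0, 0.9, 0], "roll": 0},
  {"linear": [0, 0.9, 0], "roll": 0},
  {"linear": [0, 0.4, 0], "roll": 0},
  {"linear": [0, 0, 0], "roll": 0},
])

```text
t: 13.8
tcp_pos: [0.5774, -0.1835, 0.0564]
tool_rot: [-0.307, 0.637, -0.637, 0.307]
force: [0.1, -0.4, 0.7]
finger_gap: 0.527
```

Call:
send_rows([
  {"linear": [0, 0, 0], "roll": 0},
  {"linear": [0, 0, 0], "roll": 0},
  {"linear": [0, 0, 0], "roll": 0},
  {"linear": [0, 0, 0], "roll": 0},
  {"linear": [0, 0, 0], "roll": 0},
], claw=8, force=30)

```text
t: 14.42
tcp_pos: [0.5777, -0.1837, 0.0571]
tool_rot: [0.307, -0.637, 0.637, -0.307]
force: [-0.3, -0.3, 0.2]
finger_gap: 0.09
```

```bash
python3 -c "
from h import *
p=np.load('p.npy');p[2]=2.223;go(p[0],p[1],.057,-3.01);shot('7',p)"
```

```text
pos [ 0.5777 -0.1837  0.0571] yaw -2.2439 delta units [0.005 0.005 0.006] roll units 7.32 F [-0.3 -0.3  0.2] tz [-0.06 -0.06 -0.01] gap 7.7 t 14.425
```

View pics/w7.png

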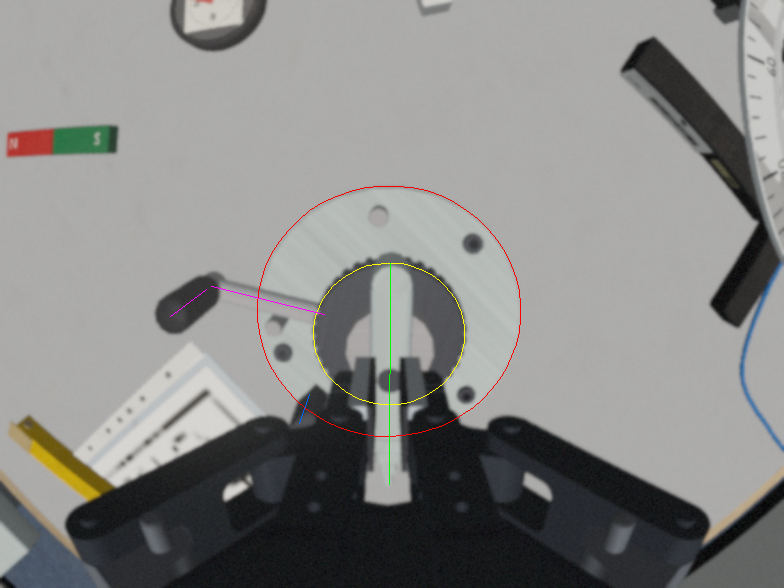

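Call:
send_rows([
  {"linear": [0, 0, 0], "roll": 0},
  {"linear": [0, 0, 0], "roll": 0},
  {"linear": [0, 0, 0], "roll": 0.5},
  {"linear": [0, 0, 0], "roll": 0.5},
  {"linear": [0, 0, 0], "roll": 0},
], claw=0, force=40)

```text
t: 15.1
tcp_pos: [0.5777, -0.1837, 0.057]
tool_rot: [-0.273, 0.652, -0.652, 0.273]
force: [-1.1, -0.6, -0.7]
finger_gap: 0.0
```

```bash
python3 -c "
from h import *
p=np.load('p.npy');p[2]=2.223;go(p[0],p[1],.057,-3.01);shot('8',p)"
```

```text
pos [ 0.5777 -0.1837  0.057 ] yaw -2.3481 delta units [ 0.004 -0.001  0.007] roll units 6.32 F [-1.1 -0.6 -0.7] tz [-0.01  0.04 -0.02] gap 0.0 t 15.1
```

View pics/w8.png

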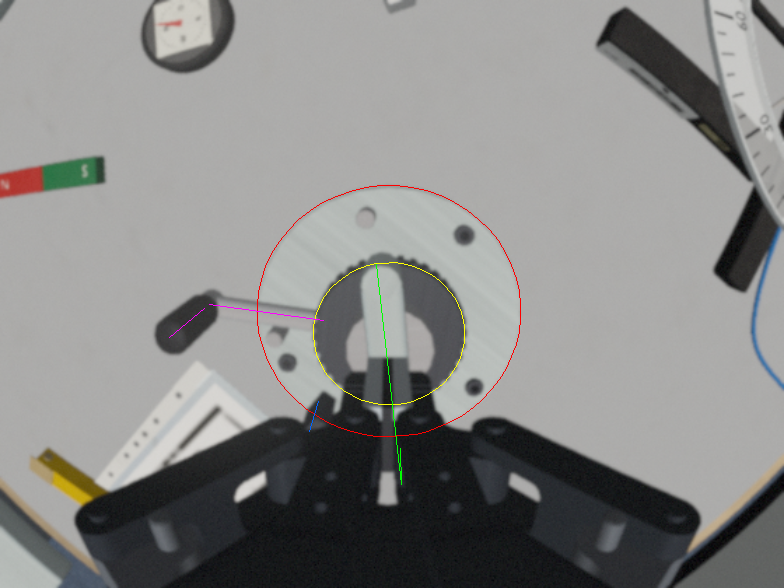

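Call:
send_rows([
  {"linear": [0, 0, 0], "roll": -0.5},
  {"linear": [0, 0, 0], "roll": -0.5},
  {"linear": [0, 0, 0], "roll": 0},
  {"linear": [0, 0, 0], "roll": 0},
  {"linear": [0, 0, 0], "roll": 0},
], claw=40)

```text
t: 15.78
tcp_pos: [0.5777, -0.1837, 0.057]
tool_rot: [-0.307, 0.637, -0.637, 0.307]
force: [-0.2, 0.5, 0.4]
finger_gap: 0.471
```

```bash
python3 -c "
from h import *
p=np.load('p.npy');p[2]=2.223;go(p[0],p[1],.031,p[3]);shot('9',p)
print(manip.finger_overhang)"
```

```text
pos [ 0.5777 -0.1837  0.057 ] yaw -2.2442 delta units [0.005 0.867 0.006] roll units 0.0 F [-0.2  0.5  0.4] tz [-0.02 -0.01  0.  ] gap 40.3 t 15.775
0.008
```

View pics/w9.png

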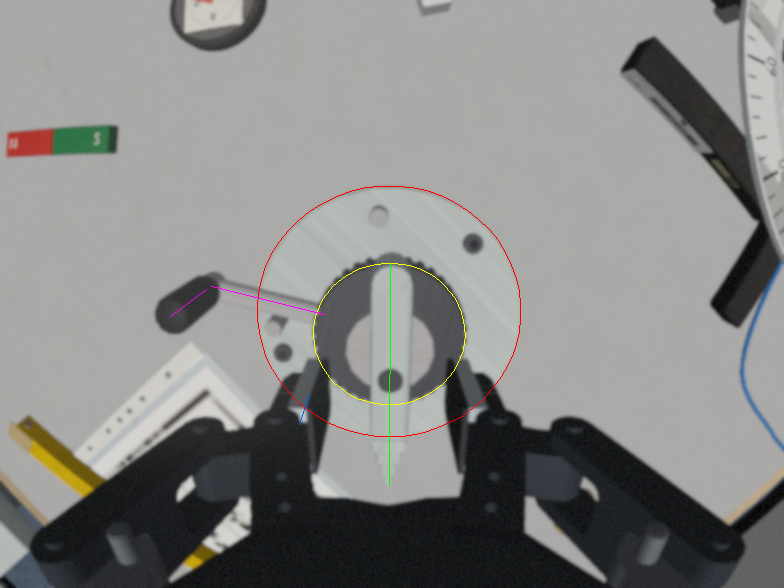

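Call:
send_rows([
  {"linear": [0, 0.3, 0], "roll": 0},
  {"linear": [0, 0.3, 0], "roll": 0},
  {"linear": [0, 0.25, 0], "roll": 0},
  {"linear": [0, 0, 0], "roll": 0},
  {"linear": [0, 0, 0], "roll": 0},
])

```text
t: 16.45
tcp_pos: [0.5778, -0.1837, 0.0314]
tool_rot: [-0.307, 0.637, -0.637, 0.307]
force: [0.9, -0.2, -0.8]
finger_gap: 0.474
```

Call:
send_rows([
  {"linear": [0, 0, 0], "roll": 0},
  {"linear": [0, 0, 0], "roll": 0},
  {"linear": [0, 0, 0], "roll": 0},
  {"linear": [0, 0, 0], "roll": 0},
  {"linear": [0, 0, 0], "roll": 0},
], claw=5, force=40)

```text
t: 17.08
tcp_pos: [0.5785, -0.1842, 0.032]
tool_rot: [0.306, -0.636, 0.638, -0.307]
force: [1.6, -2.0, 3.3]
finger_gap: 0.155
```

```bash
python3 -c "
from h import *
p=np.load('p.npy');p[2]=2.223;go(p[0],p[1],.031,-3.01);shot('10',p)"
```

```text
pos [ 0.5785 -0.1842  0.032 ] yaw -2.244 delta units [ 0.008  0.033 -0.026] roll units 7.32 F [ 1.6 -2.   3.3] tz [-0.25 -0.18 -0.08] gap 13.2 t 17.075
```

View pics/w10.png

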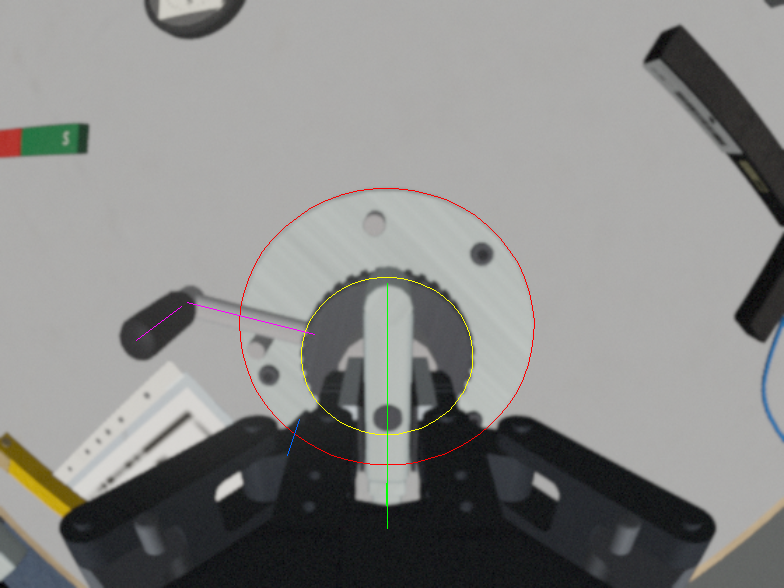

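Call:
send_rows([
  {"linear": [0, 0, 0], "roll": 0.7},
  {"linear": [0, 0, 0], "roll": 0.7},
  {"linear": [0, 0, 0], "roll": 0.7},
  {"linear": [0, 0, 0], "roll": 0.7},
  {"linear": [0, 0, 0], "roll": 0.7},
])

```text
t: 17.75
tcp_pos: [0.5785, -0.1842, 0.032]
tool_rot: [0.185, -0.682, 0.683, -0.186]
force: [2.7, -2.1, 2.5]
finger_gap: 0.158
```

```bash
python3 -c "
from h import *
p=np.load('p.npy');p[2]=2.223;go(p[0],p[1],.031,-3.01)"
```

```text
pos [ 0.5785 -0.1842  0.032 ] yaw -2.6121 delta units [ 0.017  0.033 -0.022] roll units 3.8 F [ 2.7 -2.1  2.5] tz [-0.21 -0.25  0.09] gap 13.5 t 17.75
```

Call:
send_rows([
  {"linear": [0, 0, 0], "roll": 0.8},
  {"linear": [0, 0, 0], "roll": 0.8},
  {"linear": [0, 0, 0], "roll": 0.8},
  {"linear": [0, 0, 0], "roll": 0.8},
  {"linear": [0, 0, 0], "roll": 0.6},
])

```text
t: 18.38
tcp_pos: [0.5785, -0.1842, 0.032]
tool_rot: [0.046, -0.705, 0.706, -0.047]
force: [1.7, -1.4, 2.3]
finger_gap: 0.154
```

Call:
send_rows([
  {"linear": [0, 0, 0], "roll": 0},
  {"linear": [0, 0, 0], "roll": 0},
  {"linear": [0, 0, 0], "roll": 0},
  {"linear": [0, 0, 0], "roll": 0},
  {"linear": [0, 0, 0], "roll": 0},
], claw=40)

```text
t: 19.0
tcp_pos: [0.5776, -0.1836, 0.0314]
tool_rot: [-0.047, 0.706, -0.705, 0.047]
force: [0.4, 0.4, 0.2]
finger_gap: 0.471
```

Call:
send_rows([
  {"linear": [0, -0.5, 0], "roll": 0},
  {"linear": [0, -0.9, 0], "roll": 0},
  {"linear": [0, -0.9, 0], "roll": 0},
  {"linear": [0, -0.9, 0], "roll": 0},
  {"linear": [0, -0.5, 0], "roll": 0},
])

```text
t: 19.62
tcp_pos: [0.5786, -0.1841, 0.1451]
tool_rot: [0.046, -0.705, 0.706, -0.048]
force: [-0.0, 0.3, 0.1]
finger_gap: 0.471
```

```bash
python3 -c "
from h import *
p=np.load('p.npy');p[2]=2.223;p[3]=p[4]=-3.01;go(p[0],p[1],.031,-3.01);S=shot('11',p)
im=cv2.imread('pics/w11_raw.png');a=cv2.resize(im[130:330,180:380],None,fx=3,fy=3,interpolation=2);cv2.imwrite('pics/w11r.png',a);import h;draw(a,'wrist',p,3,np.array([180,130]));rib(a,'wrist',p,-3.01,3,np.array([180,130]),.016,.009,(255,0,255));cv2.imwrite('pics/w11z.png',a)
for n in ['scene','side']: cv2.imwrite(f'pics/{n}11.png',manip.snapshot(n))
"
```

```text
pos [ 0.5786 -0.1841  0.1451] yaw -3.0083 delta units [ 0.036  3.802 -0.016] roll units 0.02 F [-0.   0.3  0.1] tz [0.09 0.05 0.02] gap 40.3 t 19.625
```

View pics/w11r.png

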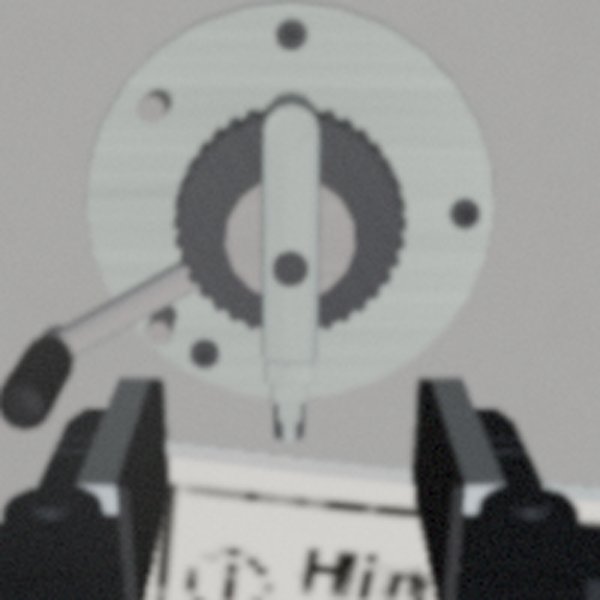

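View pics/w11z.png

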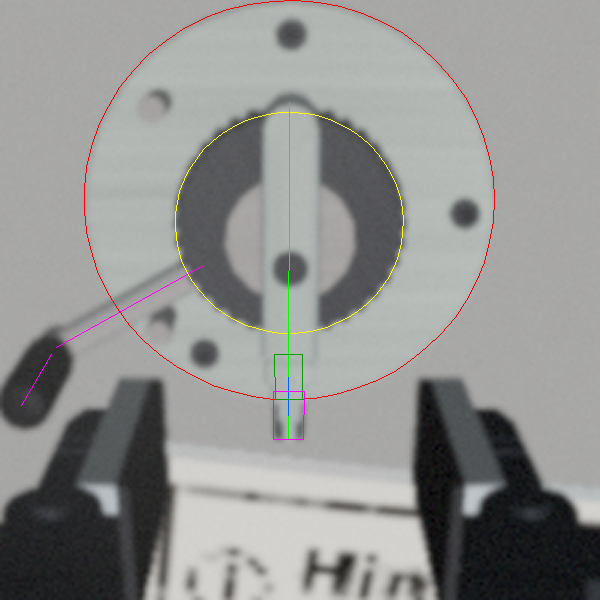

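```bash
python3 -c "
import cv2
im=cv2.imread('pics/w11_raw.png');a=cv2.resize(im[235:285,250:305],None,fx=11,fy=11,interpolation=2);cv2.imwrite('pics/tip.png',a)
"
```

```text
(no output)
```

View pics/tip.png

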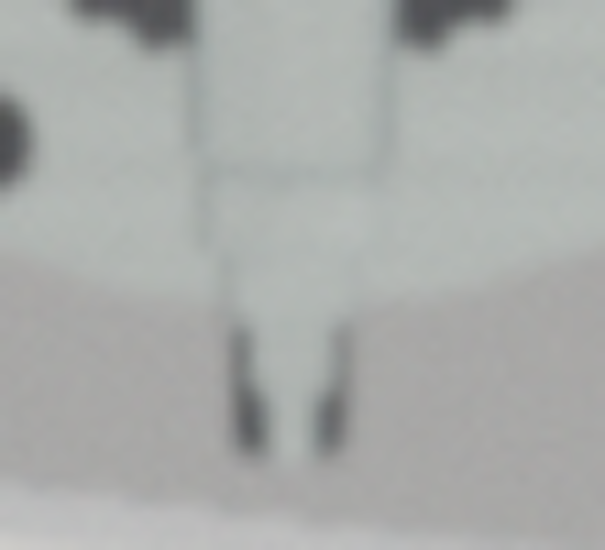

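Call:
send_rows([
  {"linear": [0, 0, 0], "roll": -1},
  {"linear": [0, 0, 0], "roll": -1},
  {"linear": [0, 0, 0], "roll": -1},
  {"linear": [0, 0, 0], "roll": -1},
  {"linear": [0, 0, 0], "roll": -1},
], claw=45)

```text
t: 20.4
tcp_pos: [0.5767, -0.1832, 0.1409]
tool_rot: [-0.23, 0.67, -0.668, 0.228]
force: [-0.0, -0.3, -0.3]
finger_gap: 0.524
```

Call:
send_rows([
  {"linear": [0, 0, 0], "roll": -1},
  {"linear": [0, 0, 0], "roll": -1},
  {"linear": [0, 0, 0], "roll": -1},
  {"linear": [0, 0, 0], "roll": -1},
  {"linear": [0, 0, 0], "roll": -1},
])

```text
t: 21.02
tcp_pos: [0.5767, -0.1832, 0.1409]
tool_rot: [-0.395, 0.588, -0.586, 0.394]
force: [-0.5, -0.6, 0.0]
finger_gap: 0.529
```

Call:
send_rows([
  {"linear": [0, 0, 0], "roll": -1},
  {"linear": [0, 0, 0], "roll": -1},
  {"linear": [0, 0, 0], "roll": -1},
  {"linear": [0, 0, 0], "roll": -1},
  {"linear": [0, 0, 0], "roll": -1},
])

```text
t: 21.65
tcp_pos: [0.5767, -0.1832, 0.1409]
tool_rot: [0.533, -0.466, 0.464, -0.533]
force: [1.1, 0.8, -0.7]
finger_gap: 0.527
```

Call:
send_rows([
  {"linear": [0, 0, 0], "roll": -1},
  {"linear": [0, 0, 0], "roll": -1},
  {"linear": [0, 0, 0], "roll": -1},
  {"linear": [0, 0, 0], "roll": -1},
  {"linear": [0, 0, 0], "roll": -0.95},
])

```text
t: 22.28
tcp_pos: [0.5767, -0.1832, 0.1409]
tool_rot: [-0.634, 0.314, -0.311, 0.634]
force: [0.4, -0.5, 0.4]
finger_gap: 0.529
```

Call:
send_rows([
  {"linear": [-0.9, 0, 0], "roll": 0},
  {"linear": [-0.95, 0, 0], "roll": 0},
  {"linear": [-0.95, 0, 0], "roll": 0},
  {"linear": [0, 0, 0], "roll": 0},
  {"linear": [0, 0, 0], "roll": 0},
])

```text
t: 22.9
tcp_pos: [0.5274, -0.1175, 0.1421]
tool_rot: [0.634, -0.313, 0.314, -0.634]
force: [-0.7, -0.2, -0.1]
finger_gap: 0.526
```

```bash
python3 -c "
from h import *
p=np.load('p.npy');p[2]=2.223;p[3]=p[4]=-3.01;go(p[0]+.085*np.cos(p[2]),p[1]+.085*np.sin(p[2]),.027,p[2]-np.pi);pol();shot('12',p)"
```

```text
pos [ 0.5274 -0.1175  0.1421] yaw -0.9191 delta units [-0.056  3.836 -0.011] roll units -0.0 F [-0.7 -0.2 -0.1] tz [-0.03 -0.03 -0.01] gap 44.9 t 22.9
r 0.0834 ang 2.219 Frad 0.2 Ftan 0.7
```

View pics/w12.png

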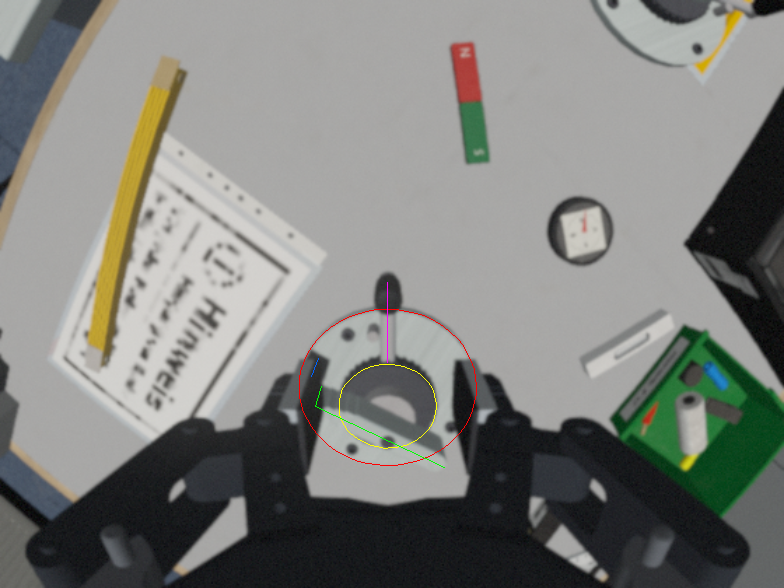

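Call:
send_rows([
  {"linear": [-0.05, 0.9, 0], "roll": 0},
  {"linear": [0, 1, 0], "roll": 0},
  {"linear": [0, 0.9, 0], "roll": 0},
  {"linear": [0, 0.6, 0], "roll": 0},
  {"linear": [0, 0.4, 0], "roll": 0},
])

```text
t: 23.58
tcp_pos: [0.5264, -0.1166, 0.0273]
tool_rot: [0.634, -0.314, 0.314, -0.634]
force: [-1.0, -0.5, -0.5]
finger_gap: 0.526
```

Call:
send_rows([
  {"linear": [0, 0, 0], "roll": 0},
  {"linear": [0, 0, 0], "roll": 0},
  {"linear": [0, 0, 0], "roll": 0},
  {"linear": [0, 0, 0], "roll": 0},
  {"linear": [0, 0, 0], "roll": 0},
], claw=8, force=30)

```text
t: 24.2
tcp_pos: [0.5267, -0.116, 0.0288]
tool_rot: [-0.634, 0.313, -0.314, 0.634]
force: [2.8, 0.4, -4.4]
finger_gap: 0.175
```

```bash
python3 -c "
from h import *
p=np.load('p.npy');p[2]=2.223;p[3]=p[4]=-3.01;go(0,0,0,0);pol();shot('13',p)"
```

```text
pos [ 0.5267 -0.116   0.0288] yaw -0.9192 delta units [-13.722   0.928 -11.615] roll units -8.78 F [ 2.8  0.4 -4.4] tz [-0.03 -0.33 -0.02] gap 14.9 t 24.2
r 0.085 ang 2.2156 Frad -1.3 Ftan -2.4
```

View pics/w13.png

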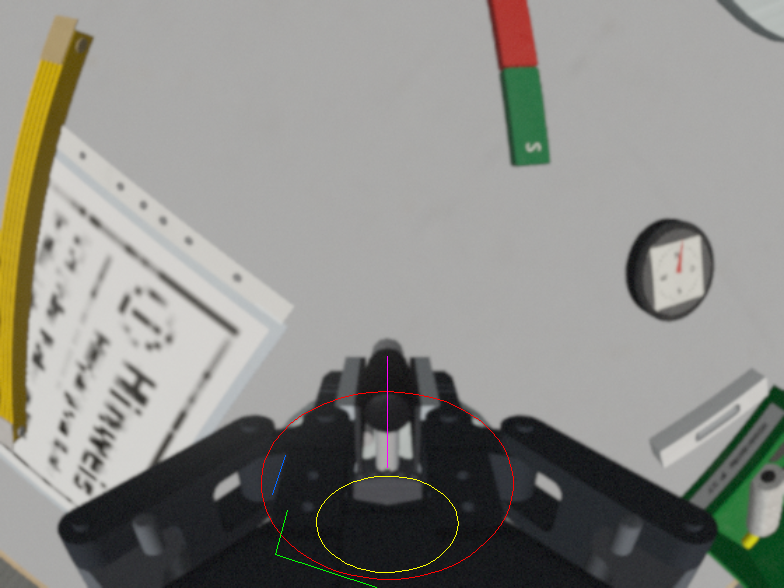

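Call:
send_rows([
  {"linear": [0.01, 0, 0.2], "roll": 0.67},
  {"linear": [0.015, 0, 0.296], "roll": 1},
  {"linear": [0.015, 0, 0.296], "roll": 1},
  {"linear": [0.015, 0, 0.296], "roll": 1},
  {"linear": [0.015, 0, 0.296], "roll": 1},
])

```text
t: 24.88
tcp_pos: [0.563, -0.0999, 0.0288]
tool_rot: [0.539, -0.458, 0.458, -0.538]
force: [-0.8, -1.6, -1.8]
finger_gap: 0.17
```

Call:
send_rows([
  {"linear": [0.015, 0, 0.296], "roll": 1},
  {"linear": [0.015, 0, 0.296], "roll": 1},
  {"linear": [0.015, 0, 0.296], "roll": 1},
  {"linear": [0.015, 0, 0.296], "roll": 1},
  {"linear": [0, 0, 0], "roll": 0},
])

```text
t: 25.5
tcp_pos: [0.5995, -0.1011, 0.0288]
tool_rot: [0.432, -0.559, 0.56, -0.433]
force: [2.7, 1.3, -1.7]
finger_gap: 0.172
```

```bash
python3 -c "
from h import *
go(0,0,0,0);pol()"
```

```text
pos [ 0.5995 -0.1011  0.0288] yaw -1.8255 delta units [  1.775   0.94  -20.187] roll units -17.43 F [ 2.7  1.3 -1.7] tz [ 0.02 -0.27  0.09] gap 14.6 t 25.5
r 0.0857 ang 1.3147 Frad 1.9 Ftan -2.3
```

Call:
send_rows([
  {"linear": [0.01, 0, 0.2], "roll": 0.67},
  {"linear": [0.01, 0, 0.15], "roll": 0.5},
  {"linear": [0, 0, 0.1], "roll": 0.2},
  {"linear": [0, 0, 0], "roll": 0},
  {"linear": [0, 0, 0], "roll": 0},
])

```text
t: 26.12
tcp_pos: [0.6111, -0.1049, 0.0287]
tool_rot: [-0.391, 0.59, -0.589, 0.391]
force: [-0.4, 4.7, 2.9]
finger_gap: 0.171
```

```bash
python3 -c "
from h import *
go(0,0,0,0);pol()"
```

```text
pos [ 0.6111 -0.1049  0.0287] yaw -1.97 delta units [  4.695   0.98  -20.127] roll units -18.81 F [-0.4  4.7  2.9] tz [0.77 0.19 0.1 ] gap 14.6 t 26.125
r 0.0858 ang 1.1716 Frad 4.2 Ftan 2.2
```

Call:
send_rows([
  {"linear": [0, 0, 0.1], "roll": 0.2},
  {"linear": [0, 0, 0.1], "roll": 0.1},
  {"linear": [0, 0, 0], "roll": 0},
  {"linear": [0, 0, 0], "roll": 0},
  {"linear": [0, 0, 0], "roll": 0},
])

```text
t: 26.75
tcp_pos: [0.6117, -0.1053, 0.0286]
tool_rot: [-0.384, 0.599, -0.592, 0.379]
force: [-9.5, 8.2, 11.4]
finger_gap: 0.177
```

```bash
python3 -c "
from h import *
go(0,0,0,0);pol()"
```

```text
pos [ 0.6117 -0.1053  0.0286] yaw -2.002 delta units [  5.332   1.204 -19.977] roll units -19.12 F [-9.5  8.2 11.4] tz [1.08 1.38 0.08] gap 15.1 t 26.75
r 0.0856 ang 1.1635 Frad 3.8 Ftan 11.9
```

Call:
send_rows([
  {"linear": [0, 0, -0.13], "roll": 0},
  {"linear": [0, 0, 0], "roll": 0},
  {"linear": [0, 0, 0], "roll": 0},
  {"linear": [0, 0, 0], "roll": 0},
  {"linear": [0, 0, 0], "roll": 0},
], claw=40)

```text
t: 27.38
tcp_pos: [0.6138, -0.1067, 0.0284]
tool_rot: [0.381, -0.595, 0.596, -0.381]
force: [0.4, 0.3, 0.9]
finger_gap: 0.468
```

Call:
send_rows([
  {"linear": [0, -0.6, 0], "roll": 0},
  {"linear": [0, -0.9, 0], "roll": 0},
  {"linear": [0, -0.9, 0], "roll": 0},
  {"linear": [0, -0.9, 0], "roll": 0},
  {"linear": [0, -0.9, 0], "roll": 0},
])

```text
t: 28.0
tcp_pos: [0.6138, -0.1064, 0.1569]
tool_rot: [0.381, -0.595, 0.596, -0.382]
force: [0.5, 0.1, 0.7]
finger_gap: 0.47
```

Call:
send_rows([
  {"linear": [0, -0.5, -0.6], "roll": 0.9},
  {"linear": [0.5, -0.5, -0.6], "roll": 0.9},
  {"linear": [0.5, -0.3, 0], "roll": 0.9},
  {"linear": [0, 0, 0], "roll": 0},
  {"linear": [0, 0, 0], "roll": 0},
])

```text
t: 28.62
tcp_pos: [0.5658, -0.1149, 0.1939]
tool_rot: [0.294, -0.643, 0.643, -0.294]
force: [0.1, 0.1, -0.8]
finger_gap: 0.465
```

```bash
python3 -c "
from h import *
import h
p=np.load('p.npy');p[2]=1.168;p[3]=p[4]=-3.01;go(0,0,0,0);h.S=shot('14',p)
im=cv2.imread('pics/w14_raw.png');a=cv2.resize(im[110:310,200:400],None,fx=3,fy=3,interpolation=2);cv2.imwrite('pics/w14r.png',a)
draw(a,'wrist',p,3,np.array([200,110]));cv2.imwrite('pics/w14z.png',a)
o=[cv2.resize(manip.snapshot(n)[y:y+130,260:410],None,fx=2.6,fy=2.6,interpolation=2) for n,y in [('scene',210),('side',220)]]
cv2.imwrite('pics/f.png',np.hstack(o))"
```

```text
pos [ 0.5658 -0.1149  0.1939] yaw -2.2836 delta units [  9.441   6.447 -16.777] roll units -21.81 F [ 0.1  0.1 -0.8] tz [-0.02  0.03  0.01] gap 39.7 t 28.625
```

View pics/w14z.png

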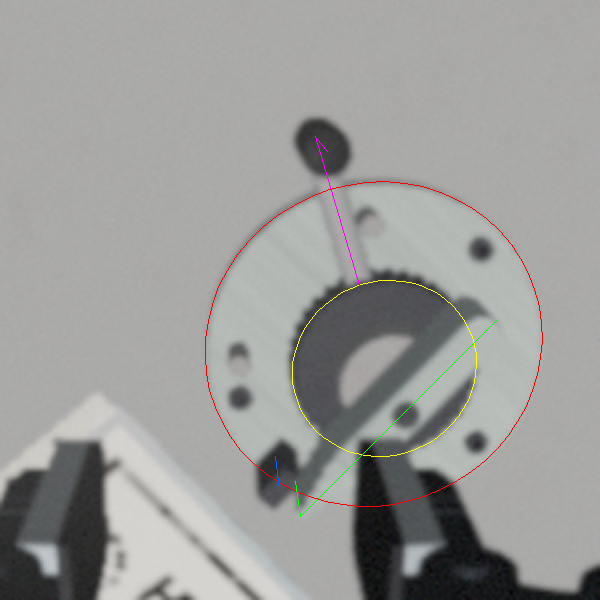

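View pics/w14r.png

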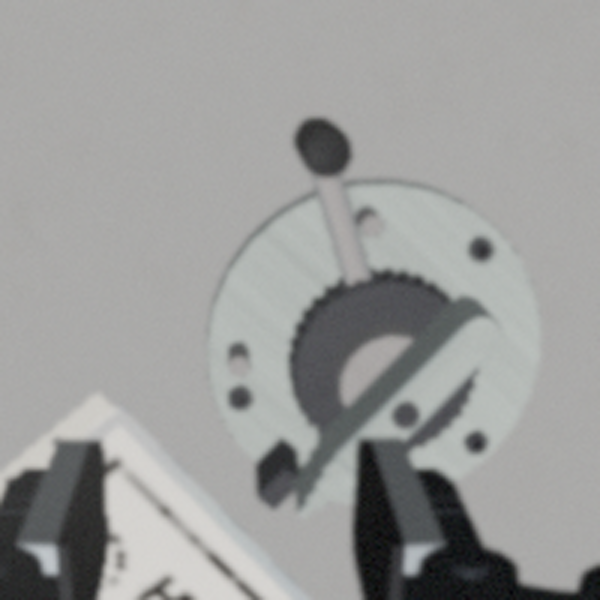

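View pics/f.png

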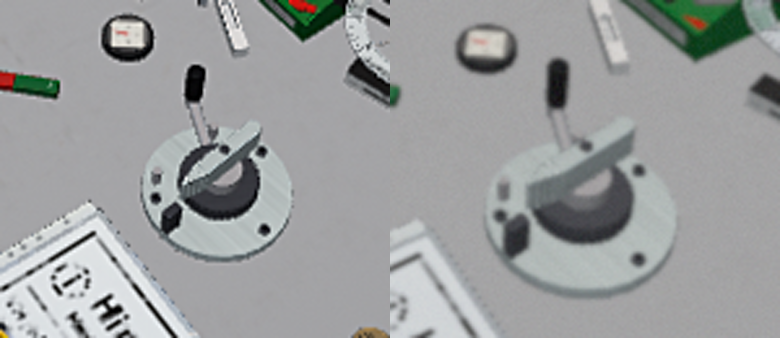

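```bash
python3 -c "
from h import *
go(.5786,-.1841,.16,-3.008)"
```

```text
pos [ 0.5656 -0.1146  0.1931] yaw -2.2837 delta units [1.469 1.102 1.843] roll units 6.92 F [-0.3  0.5  0.2] tz [-0.03 -0.   -0.04] gap 40.0 t 28.775
```

Call:
send_rows([
  {"linear": [0.74, 0.3, 0.92], "roll": 0},
  {"linear": [0.73, 0.3, 0.92], "roll": 0},
  {"linear": [0, 0, 0], "roll": 1},
  {"linear": [0, 0, 0], "roll": 1},
  {"linear": [0, 0, 0], "roll": 1},
])

```text
t: 29.4
tcp_pos: [0.5783, -0.1843, 0.1747]
tool_rot: [-0.189, 0.682, -0.681, 0.188]
force: [0.0, -0.6, -0.1]
finger_gap: 0.473
```

Call:
send_rows([
  {"linear": [0, 0, 0], "roll": 1},
  {"linear": [0, 0, 0], "roll": 1},
  {"linear": [0, 0, 0], "roll": 1},
  {"linear": [0, 0, 0], "roll": 0.92},
  {"linear": [0, 0, 0], "roll": 0},
])

```text
t: 30.02
tcp_pos: [0.5784, -0.1842, 0.1749]
tool_rot: [-0.048, 0.706, -0.705, 0.047]
force: [0.1, 0.0, 0.6]
finger_gap: 0.467
```

```bash
python3 -c "
from h import *
p=np.load('p.npy');p[2]=1.168;p[3]=p[4]=-3.01
go(.5786,-.1841,.16,-3.008);shot('15',p)
im=cv2.imread('pics/w15_raw.png');cv2.imwrite('pics/w15z.png',cv2.resize(im[110:310,200:400],None,fx=3,fy=3,interpolation=2));cv2.imwrite('pics/tip15.png',cv2.resize(im[215:270,250:305],None,fx=11,fy=10.5,interpolation=2))"
```

```text
pos [ 0.5784 -0.1842  0.1749] yaw -3.0076 delta units [-0.008  0.498 -0.001] roll units 0.0 F [0.1 0.  0.6] tz [ 0.02 -0.   -0.01] gap 39.9 t 30.025
```

View pics/w15z.png

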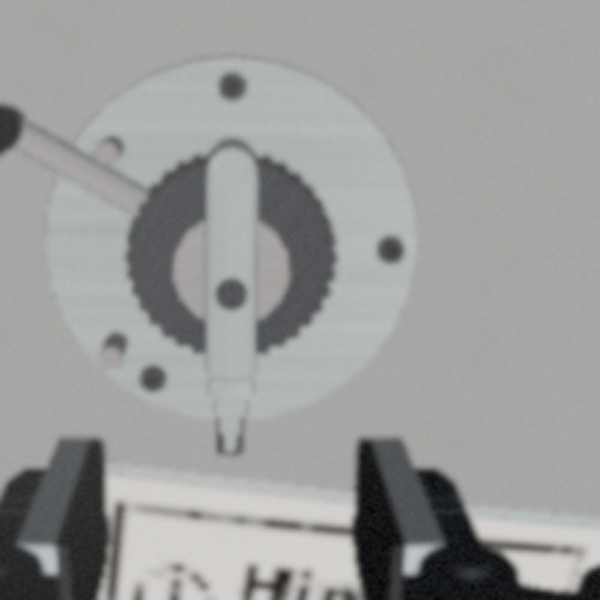

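View pics/tip15.png

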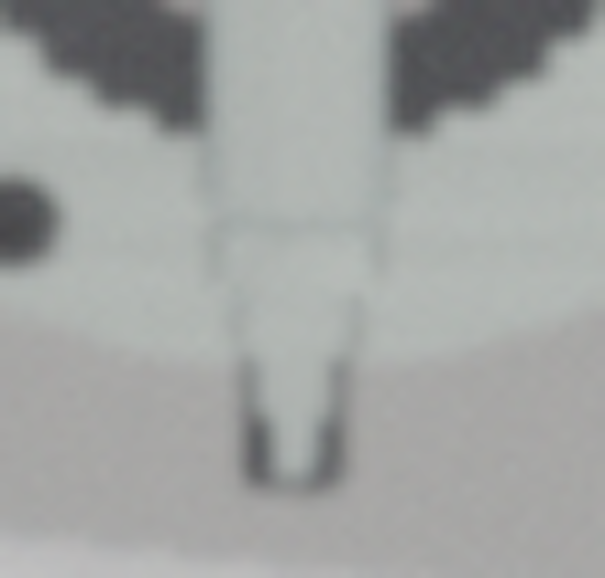

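The point is centred on the rib (rib edges at columns 243 and 347, tip at about 295 in the zoomed crop). The lever lies at its clockwise stop pin and the robot is clear of everything.

```bash
python3 -c "
from station import manip
print(manip.sense()['force'].round(1));print(manip.sign_off())"
```

```text
[-0.3  0.3 -0.1]
the job is handed in; nothing more can be done
None
```

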